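# Gather specimens in a covered dish and load it into the imager

## Task

Put all the steel specimens from the mat in the open dish and set the clear lid on the dish. Keeping the lid on, pick the covered dish up and tip it 20 degrees or more so that all the specimens slide up against the dish's clear wall, side by side, then seat it level between the ledges of the imager's loading carriage, with the clear wall on the side nearer the robot. Then lift the lid off, lay it right way up on the bench, and push the carriage under the objective until it clicks home, with the specimens still along the clear wall; leave the other things on the bench alone.

Things in the scene. Friction and masses are not known exactly. Their poses are not given: they have to be found in the camera images.
- slug1: specimen: plain steel cylinder, 16 mm diameter, 20 mm tall, 30 g, standing upright on the mat; origin at its middle (10 mm above its underside), z along its axis. Some of the four may be absent
- slug2: specimen: plain steel cylinder, 16 mm diameter, 20 mm tall, 30 g, standing upright on the mat; origin at its middle (10 mm above its underside), z along its axis. Some of the four may be absent
- slug3: specimen: plain steel cylinder, 16 mm diameter, 20 mm tall, 30 g, standing upright on the mat; origin at its middle (10 mm above its underside), z along its axis. Some of the four may be absent
- slug4: specimen: plain steel cylinder, 16 mm diameter, 20 mm tall, 30 g, standing upright on the mat; origin at its middle (10 mm above its underside), z along its axis. Some of the four may be absent
- dish: open dish, 60 (x) by 100 (y) by 14 mm high, 0.15 kg; origin: centre of underside. Walls 3 mm, floor 4 mm thick, inside 54 x 94 mm, 10 mm deep. The long wall at -x is clear, the others white; it starts roughly towards the robot. Slick floor: upright specimens slide on it at 9 degrees or so of tilt (friction 0.15, give or take a fifth) and stay put when level
- dish_rim (a point): centre of the dish's mouth, 14 mm above the dish's origin; the lid's origin comes here when the lid is on. Axes as the dish's
- dish_front (a point): middle of the outer face of the dish's clear long wall, 30 mm to -x of the dish's centre. Axes as the dish's
- lid: loose clear cap, outline as the dish (60 x 100 mm), 70 g. Origin: centre of the plane resting on the dish's rim. Top face 17 mm above it, white grip ridge 12 mm wide (x), 50 long (y), from 17 to 29 mm. End tabs reach 4 mm below it (it stands on them on the bench) and fit inside the dish walls with 1.5 mm play. Either way round; sides flush with the dish's, so both can be held together across 60 mm
- mat: fixed rubber mat, 160 x 160 x 3 mm, on which the specimens stand at first; origin at the centre of its underside
- imager: fixed imager: white rail base 130 (x) by 360 (y) by 22 mm high, origin: centre of underside. At its +y end a 310 mm high column and an overhanging head (from y = 30 mm, bottom at 120 mm) with turret and objective, tip at x = -19, y = 62, z = 75 mm (a lid left on the dish would hit it). The carriage runs towards +y, under the head
- carriage (a joint): travel of the loading carriage along the imager's +y, in m: 0 pulled out (start), 0.135 fully home. About 1.5 N friction plus drag of 6 N s/m; a spring plunger resists from 0.123 to 0.130 (up to about 8 N), then snaps it to 0.135 and holds it there
- carriage_seat (a point): centre of the carriage's upper face, 33 mm above the bench: place of the centre of the dish's underside, dish axes along its axes (the imager's). Grey ledges 4 mm high round the dish's place with 2.5 mm play: bars at both short ends, and ribs on the long sides 29 to 47 mm either way of the middle, so that the middle is free for fingers
- carriage_tab (a point): middle of the top edge of the -y face of the carriage's upright black push tab, 56 mm wide (x), 8 mm thick (y), its top 81 mm above the bench and 48 mm above the carriage's face; 80 mm to -y of the seat. Push it towards +y. Axes as the imager's
- jar: bystander: amber jar with white cap, 52 mm wide, 75 mm tall; origin at its underside
- beaker: bystander: glass beaker, 56 mm wide, 70 mm tall; origin at its underside
- slidebox: bystander: grey slide box 85 x 60 x 32 mm; origin at its underside
There are look-alikes about, which are no part of the job. What is shaped like the lid but purple, red or yellow is not meant.

How it is judged:
By the outcome, as a careful person would: the job done as asked, in the order asked, and still so for the second after the job is handed in, with the robot touching nothing.
Of slug1, slug2, slug3, slug4 only 2 to 4 are there at a start; the rules pass over those that are not, and their reading is None.
At some moment in a run one of lid, dish may be knocked a few centimetres aside while the robot is not near it.
It also fails if it takes over 208 s, if anything falls off the work surface, if the arm or the gripper's body presses on something with over 40 N, if the wrist force passes 120 N, or if a joint passes its speed limit or range.

## Robot

A 6-joint arm with a two-finger parallel gripper is mounted at the origin on the work surface. World frame = base frame: x ahead of the robot, y to its left, z up, the work surface at z = 0. Lengths are in m, angles in rad, forces in N, time in s.
With the tool pointing down it reaches from about 0.425 to 0.95 m from the base axis. Payload 3.5 kg.
Tool frame: the origin (TCP) lies on the centre line of the jaws, within the pads' length; the fingertips stand 14 mm ahead of it and the grasp point (between the pads) lies 5 mm behind it (ctrl.finger_overhang is the distance from the TCP to the fingertips, in m); z points along the fingers, y is the line along which they close (so a half turn about z gives the same grasp; the last joint's range is limited). The gripper opens to 85 mm and grips with 20 to 120 N. Pads are 22 mm wide; open, the fingers measure 114 mm over their backs; the gripper's body (76 mm by 85 mm) begins 54 mm behind the grasp point. The pads swing forward as they close: fully open they stand 13 mm farther back than shut.
Start: joints at [-1.462, 0.286, 1.577, -0, 1.279, -0.15], TCP at [0.173, -0.653, 0.245] pointing down, gripper open.
Joint ranges: [-2.77, 2.77], [-0.9, 2.22], [0.21, 2.48], [-1.53, 4.67], [0.24, 2.81], [-2.84, 2.84]. Speed limits (rad/s): [2.79, 2.79, 3.14, 3.14, 3.14, 3.14].

## Interface

Orientations are given as a unit quaternion [x, y, z, w].
In Python, from plant import ctrl gives the robot as it stands.
- The arm moves only by the tool send_rows, never from a script. Its argument "moves" is text: rows parted by semicolons, each of 7 numbers parted by spaces: the turn, a rotation vector about the tool's x, y, z in units of 360 degrees (1.0 is 360 degrees), then the shift along the tool's x, y, z in units of 20 cm (1.0 is 20 cm), then the gripper's target within -1 to 1 (fully open at 1, half-way at 0, shut at -1). A call has 1 to 12 rows; each row is the pose to reach, as a shift and turn from the pose commanded when the call began, along the tool's axes at that moment, turning the shorter way round; what a row does not reach only later rows make up. A row lasts 1/8 s, in which the tool goes at most 62.5 mm and 10.7 degrees, less where a joint would pass 70% of its speed; a pose out of reach is approached as far as the arm can. A call with a number of a shift or a turn outside -1 to 1 is refused whole. A call with a gripper value outside its range is refused whole. The fingers move at their own pace and stop on an object; "newtons" is the grip in N (left out, the last holds). Time passes only in rows, so rows that repeat a pose let the fingers close. It gives the time, the measured TCP pose, the force, the opening and the grip force at its end, in the units of the state.
- ctrl.get_state(): the state, without advancing time (a new reading comes with each control period).
- ctrl.read_camera(name): name is "scene" or "side" or "wrist"; returns a dict with "image" (420x560x3 uint8, red, green, blue), "fovy" (degrees; the focal length in pixels is half the picture's height over the tangent of half this angle, whatever the lens; pixels are square), "cx", "cy" (the principal point, pixels), "extrinsics" (4x4, takes a point from camera to world coordinates). Camera axes: x right, y up, looking along -z (the intrinsics and any distortion apply to the point x, -y, -z); pixel columns grow to the right and rows downward; lengths in m; the calibration is good to about 2 mm. A picture is of the moment at which its call begins. There is no depth.
- ctrl.sign_off(): hands the job in; it is judged then, once.
The state is a dict: "time": time; "qpos": joint angles; "dq": joint speeds; "joint_efforts": joint torques, N m; "eef_pos": TCP position; "tcp_rot": TCP orientation; "contact_force": force on the tool from outside, world axes, zero at the start; "wrist_torque": the same for the moment, N m; "opening": opening from 0.0 (shut) to 1.0 (fully open); "finger_force": force on a finger pad.
Only numpy, scipy, OpenCV 4.12 (cv2) and the standard library are available. Lean on these libraries where they do the work, as an engineer would, in place of code of your own. Each camera call takes 0.05 s, during which the arm holds its last target. There are 200 camera calls.

## Working session

There is one attempt and no reset: what is moved stays moved. The work goes in short steps, Python scripts to look and compute and a tool call to move; the robot and the scene stay as the last step left them, time stands still between calls to the robot, and variables do not carry over. Pictures are saved under pics/ and viewed, at most 14 in all, crops included, and the job is handed in when it is done.

Besides the shell and the picture viewer there is one more tool, called after "Request:" as name(argument=value, ...) on one line, values as JSON. send_rows: Moves the arm, as the interface text tells. Its arguments: {"type":"object","properties":{"moves":{"type":"string"},"newtons":{"type":"number"}},"required":["moves"]}

```bash
ls; mkdir -p pics; cat > h.py <<'E'
import numpy as np, cv2
from plant import ctrl
from scipy.spatial.transform import Rotation as R
def cam(n,save=None):
    c=ctrl.read_camera(n)
    if save: cv2.imwrite('pics/'+save,c['image'][:,:,::-1])
    return c
def ray(c,u,v):
    f=c['image'].shape[0]/2/np.tan(np.radians(c['fovy'])/2)
    p=np.array([[[u,v]]],float)
    K=np.array([[f,0,c['cx']],[0,f,c['cy']],[0,0,1]])
    d=c.get('distortion'); 
    q=cv2.undistortPoints(p,K,np.array(d,float) if d is not None else None)[0,0]
    E=np.array(c['extrinsics']); return E[:3,3],E[:3,:3]@np.array([q[0],-q[1],-1])
def onz(c,u,v,z):
    o,d=ray(c,u,v); return o+d*(z-o[2])/d[2]
def proj(c,P):
    f=c['image'].shape[0]/2/np.tan(np.radians(c['fovy'])/2)
    E=np.array(c['extrinsics']); q=E[:3,:3].T@(np.array(P)-E[:3,3]); return c['cx']-f*q[0]/q[2], c['cy']+f*q[1]/q[2]
E
python3 - <<'E'
from h import *
for n in ['scene','side','wrist']:
    c=cam(n,n+'0.png'); print({k:v for k,v in c.items() if k!='image'})
print(ctrl.get_state())
a=[cv2.imread('pics/%s0.png'%n) for n in ['scene','side']]
E
```

```text
pics
{'fovy': 46.944804310135844, 'cx': 283.17917948239284, 'cy': 201.12470054363715, 'extrinsics': array([[ 0.13180995, -0.58012517,  0.80379159,  1.58517432],
       [ 0.99096699,  0.09732795, -0.09225889, -0.11406954],
       [-0.02470968,  0.80869157,  0.58771369,  0.85725073],
       [ 0.        ,  0.        ,  0.        ,  1.        ]])}
{'fovy': 52.3568433008845, 'cx': 282.6321696859184, 'cy': 208.6192981148686, 'extrinsics': array([[ 0.96836643,  0.11160728, -0.22318214,  0.35136713],
       [-0.24836319,  0.51757094, -0.81880159, -0.78004402],
       [ 0.02412837,  0.84833021,  0.52891746,  0.58054636],
       [ 0.        ,  0.        ,  0.        ,  1.        ]])}
{'fovy': 63.0398753353105, 'cx': 280.3655270151705, 'cy': 205.34492718626547, 'extrinsics': array([[ 0.25640454,  0.91824682,  0.30179379,  0.250242  ],
       [-0.96656424,  0.24462068,  0.07690451, -0.63142653],
       [-0.00320768, -0.31142175,  0.95026639,  0.37325551],
       [ 0.        ,  0.        ,  0.        ,  1.        ]])}
{'time': 0.15, 'qpos': array([-1.46201547e+00,  2.87001514e-01,  1.57785719e+00,  1.01292380e-05,
        1.27857516e+00, -1.50014202e-01]), 'dq': array([ 0.00038395, -0.00215176, -0.00437425, -0.00015848, -0.00256514,
        0.00023023]), 'joint_efforts': array([ 4.32101897e-04, -4.06602502e+01, -2.93143272e+01, -1.76432254e-04,
        3.91366339e-03,  4.26474898e-06]), 'eef_pos': array([ 0.17271148, -0.6520278 ,  0.24422974]), 'tcp_rot': array([ 9.91639583e-01,  1.29035225e-01,  2.38259836e-05, -9.20308368e-04]), 'contact_force': array([-0.37308375,  0.21664876, -0.11919753]), 'wrist_torque': array([ 0.0058475 ,  0.02836375, -0.02809718]), 'finger_force': 0.0, 'opening': 1.0032001548229812}
```

View pics/scene0.png

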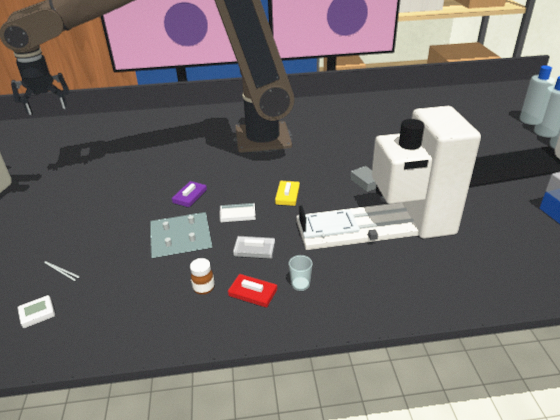

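View pics/side0.png

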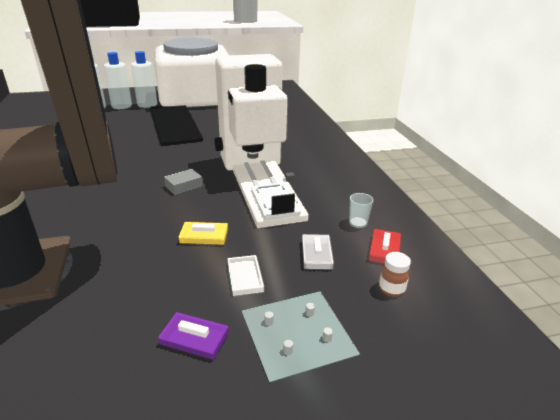

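Scene view: four slugs on the mat (165,224; 190,218; 168,241; 192,237), dish at (238,213), imager right with carriage pulled out (330,222), tab at (303,215). Lid candidates: purple (190,193), yellow (288,192), red (252,290) and clear-grey (254,246). The clear one fits; I'll confirm it in a crop.

```bash
python3 - <<'E'
import cv2,numpy as np
a=cv2.imread('pics/scene0.png')[190:280,140:290]; b=cv2.imread('pics/side0.png')[215:365,190:360]
a=cv2.resize(a,None,fx=4.4,fy=4.4,interpolation=3)[:, :]; b=cv2.resize(b,None,fx=4,fy=4,interpolation=3)
cv2.imwrite('pics/ca.png',a); cv2.imwrite('pics/cb.png',b)
E
```

```text
(no output)
```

View pics/cb.png

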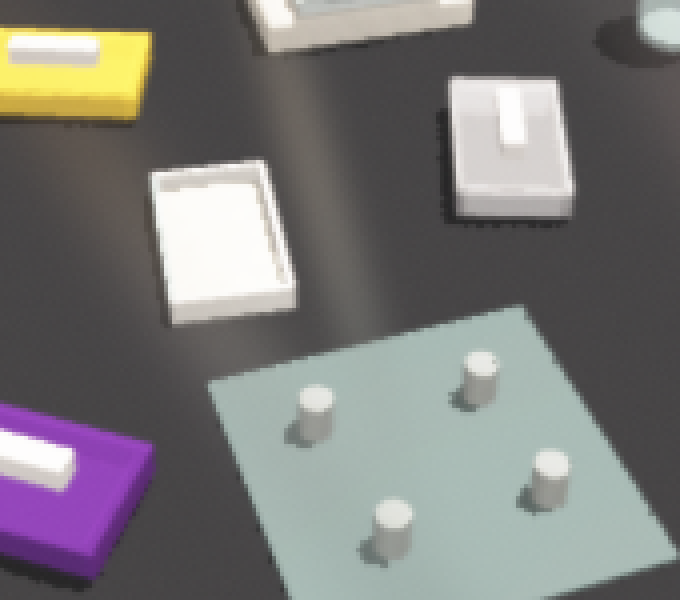

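The clear grey lid, at side (317,250), fits: it is colourless with a white ridge. The dish is at side (245,270) with its clear wall on the left, towards the robot. The four slug tops are at side (269,314), (310,306), (288,344) and (328,331).

```bash
python3 - <<'E'
from h import *
c=cam('side')
f=lambda u,v,z:onz(c,190+u/4,215+v/4,z)
print('slugs',[f(u,v,.023).round(4)[:2] for u,v in [(316,398),(481,363),(393,515),(551,464)]])
D=np.array([f(u,v,.014)[:2] for u,v in [(150,173),(266,161),(297,290),(170,307)]]);print('dish',D.round(4).tolist(),D.mean(0))
L=np.array([f(u,v,.021)[:2] for u,v in [(449,77),(558,80),(573,187),(457,192)]]);print('lid',L.round(4).tolist(),L.mean(0))
r=[f(511,86,.033)[:2],f(512,136,.033)[:2]];print('ridge',r, np.mean(r,0))
# imager base top corners z=.022 in scene
s=cam('scene')
for n,X in(('dish',D.mean(0).tolist()+[.014]),('lid',L.mean(0).tolist()+[.021])): print(n,proj(s,X))
for i in (s,c):
  cv2.imwrite('pics/_.png',i['image'])
a=cv2.resize(s['image'][195:255,290:440,::-1],None,fx=5,fy=5,interpolation=3)
b=cv2.resize(c['image'][150:230,225:315,::-1],None,fx=5,fy=5,interpolation=3)
cv2.imwrite('pics/im1.png',a); 
z=np.zeros((600,800,3),np.uint8); z[:200]=cv2.resize(s['image'][195:245,290:440,::-1],(600,200),interpolation=3)[:, :600].copy() if 0 else 0
z[:300,:750]=a; 
b=cv2.resize(c['image'][155:229,225:309,::-1],None,fx=4,fy=4,interpolation=3); z[302:302+296,:336]=b[:296]
cv2.imwrite('pics/im2.png',z)
E
```

```text
slugs [array([ 0.4754, -0.2538]), array([ 0.553 , -0.2497]), array([ 0.4917, -0.324 ]), array([ 0.564 , -0.3132])]
dish [[0.4279, -0.0696], [0.4894, -0.073], [0.4841, -0.1745], [0.4228, -0.1725]] [ 0.45605701 -0.12240238]
lid [[0.6037, -0.0294], [0.6632, -0.0455], [0.6385, -0.1377], [0.5784, -0.1284]] [ 0.62095859 -0.08526258]
ridge [array([ 0.6292351 , -0.06107589]), array([ 0.61544588, -0.1042463 ])] [ 0.62234049 -0.0826611 ]
dish (np.float64(236.19457916706295), np.float64(210.68072789063308))
lid (np.float64(253.50250408491553), np.float64(244.6013274074977))
```

View pics/im2.png

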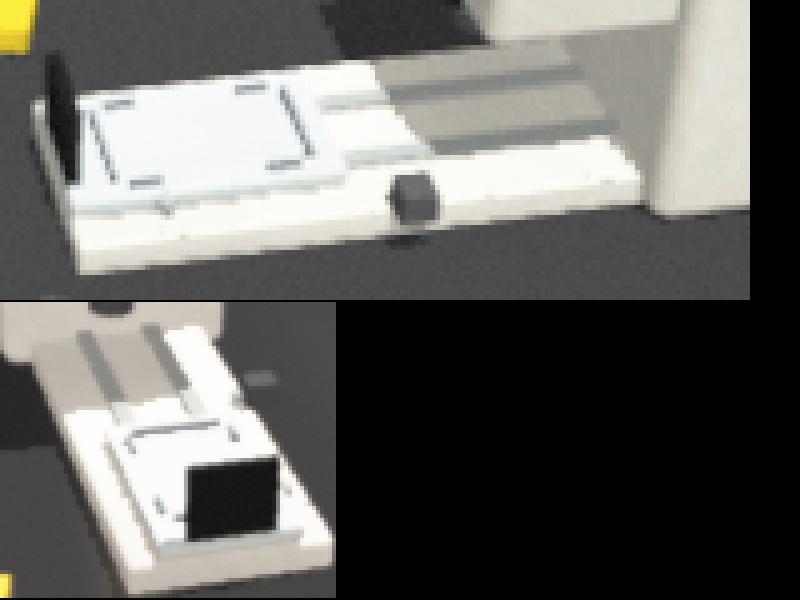

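```bash
cat >> h.py <<'E'
def go(*targets, tilt=0):
    """targets: (x,y,z,angle of tool y in deg); prints row numbers from the measured pose"""
    s=ctrl.get_state(); A=R.from_quat(s['tcp_rot']); p=np.array(s['eef_pos'])
    for x,y,z,a in targets:
        a=np.radians(a); ty=np.array([np.cos(a),np.sin(a),0]); tz=np.array([0,0,-1.]); tx=np.cross(ty,tz)
        B=R.from_matrix(np.c_[tx,ty,tz])*R.from_rotvec([np.radians(tilt),0,0])
        rv=(A.inv()*B).as_rotvec()/2/np.pi; sh=A.inv().apply(np.array([x,y,z])-p)/.2
        print('row',*rv.round(4),*sh.round(4))
def st():
    s=ctrl.get_state(); print('t',round(s['time'],2),'pos',s['eef_pos'].round(4),'toolY',np.degrees(np.arctan2(*R.from_quat(s['tcp_rot']).as_matrix()[[1,0],1])).round(2),'q6',s['qpos'][5].round(2),'open',round(s['opening'],3),'F',s['contact_force'].round(1),'ff',round(s['finger_force'],1))
E
python3 - <<'E'
from h import *
print(ctrl.finger_overhang)
s=cam('scene')
g=lambda u,v,z=.037:onz(s,290+u/5,195+v/5,z)[:2]
for u,v in [(104,147),(297,121),(118,104),(252,88),(146,183),(284,165)]: print(g(u,v).round(4))
print('tab',onz(s,290+52/5,195+55/5,.081),onz(s,290+75/5,195+90/5,.081))
go((.48,-.28,.25,-3),(.50,-.2,.28,-3))
E
```

```text
0.014
[0.5817 0.0742]
[0.5765 0.1821]
[0.5456 0.0886]
[0.5435 0.1646]
[0.6152 0.0907]
[0.6123 0.1661]
tab [0.55331084 0.05056745 0.081     ] [0.5858605  0.05756202 0.081     ]
row -0.0001 -0.0001 -0.2005 1.9615 -1.4064 -0.0245
row -0.0001 -0.0001 -0.2005 2.1605 -1.7676 -0.1741
```

Request:
send_rows(moves="0 0 -0.025 0.3 -0.2 0 0.2; 0 0 -0.05 0.6 -0.4 0 0.2; 0 0 -0.08 0.9 -0.6 0 0.2; 0 0 -0.11 1 -0.7 0 0.2; 0 0 -0.14 1 -0.8 0 0.2; 0 0 -0.17 1 -0.9 0 0.2; 0 0 -0.2 1 -0.9 0 0.2;0 0 -0.2 1 -0.9 0 0.2", newtons=30)

```text
time: 1.3
eef_pos: [0.3201, -0.4271, 0.2455]
tcp_rot: [0.727, 0.687, -0.0, 0.0]
contact_force: [0.0, 0.3, 0.3]
opening: 0.6
finger_force: 0.0
```

```bash
python3 - <<'E'
from h import *
st(); go((.50,-.33,.27,-3))
E
```

```text
t 1.3 pos [ 0.3201 -0.4271  0.2455] toolY -3.26 q6 -1.06 open 0.6 F [0.  0.3 0.3] ff 0.0
row 0.0 0.0001 -0.0007 0.5359 0.8704 -0.1224
```

Request:
send_rows(moves="0 0 0 0.2 0.3 -0.1 0.2; 0 0 0 0.4 0.6 -0.1 0.2;0 0 0 0.55 0.87 -0.1 0.2;0 0 0 0.55 0.87 -0.1 0.2;0 0 0 0.55 0.87 -0.1 0.2")

```text
time: 1.92
eef_pos: [0.5005, -0.3267, 0.2649]
tcp_rot: [0.726, 0.687, -0.0, -0.0]
contact_force: [-0.1, 0.5, -1.2]
opening: 0.6
finger_force: 0.0
```

```bash
python3 - <<'E'
from h import *
st(); c=cam('wrist','w1.png')
for p in [( 0.4754,-0.2538),(.553,-.2497),(.4917,-.324),(.564,-.3132)]: print(proj(c,p+(.023,)))
E
```

```text
t 1.93 pos [ 0.5005 -0.3267  0.2649] toolY -3.15 q6 -0.69 open 0.6 F [-0.1  0.5 -1.2] ff 0.0
(np.float64(252.63626743592062), np.float64(102.40661863755147))
(np.float64(327.4033315892006), np.float64(93.98015187400331))
(np.float64(272.4711601211462), np.float64(168.02619587444485))
(np.float64(338.2218413111678), np.float64(154.7168242541818))
```

View pics/w1.png

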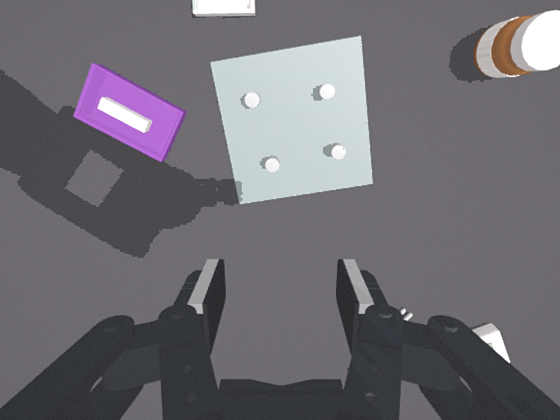

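The wrist view shows the slug tops at (252,100), (327,91), (272,164) and (339,151), with the fingers at the bottom. I'll refine these by mask.

```bash
python3 - <<'E'
from h import *
c=cam('wrist'); g=c['image'].min(2)
m=(g>185).astype(np.uint8)
n,l,S,C=cv2.connectedComponentsWithStats(m)
for i in range(1,n):
    if 40<S[i,4]<600 and S[i,3]<30 and S[i,2]<30: print(S[i],C[i].round(1),onz(c,*C[i],.023).round(4))
# dish corners
E
```

```text
[480  20  28  24 162] [493.   30.7] [ 0.7143 -0.2006  0.023 ]
```

```bash
python3 - <<'E'
from h import *
c=cam('wrist'); im=c['image'].astype(int)
for u,v in [(252,100),(327,91),(272,164),(339,151),(300,120)]: print(im[v,u])
g=im.min(2)
for u,v in [(252,100),(327,91),(272,164),(339,151)]:
    w=np.zeros(g.shape,bool); w[v-16:v+17,u-16:u+17]=1
    t=(g[v,u]+g[v-2,u])/2; M=w&(g>t-12)
    n,l,S,C=cv2.connectedComponentsWithStats(M.astype(np.uint8),connectivity=4); i=l[v,u]; print(S[i],C[i].round(1),onz(c,*C[i],.023).round(4))
E
```

```text
[243 243 243]
[250 249 250]
[244 244 243]
[249 248 248]
[203 215 216]
[246  91  15  15 166] [252.9  98.3] [ 0.4747 -0.2508  0.023 ]
[322  83  14  15 167] [328.4  89.8] [ 0.5527 -0.2468  0.023 ]
[267 158  14  13 141] [273.3 163.8] [ 0.4915 -0.3205  0.023 ]
[333 144  14  14 141] [339.8 150.7] [ 0.5642 -0.3101  0.023 ]
```

```bash
python3 - <<'E'
from h import *
st(); go((.4747,-.2515,.075,-3),(.4747,-.2515,.029,-3),(.4747,-.2515,.11,-3))
E
```

```text
t 2.08 pos [ 0.4987 -0.328   0.2651] toolY -3.31 q6 -0.69 open 0.601 F [-0.1  0.6  1. ] ff 0.0
row -0.0001 0.0 -0.0009 0.3752 -0.1413 0.9506
row -0.0001 0.0 -0.0009 0.3752 -0.1411 1.1806
row -0.0001 0.0 -0.0009 0.3751 -0.1414 0.7756
```

Request:
send_rows(moves="0 0 -0.001 0.15 -0.06 0.25 0; 0 0 -0.001 0.3 -0.14 0.5 0; 0 0 -0.001 0.375 -0.141 0.75 0;0 0 -0.001 0.375 -0.141 0.95 0;0 0 -0.001 0.375 -0.141 0.95 0;0 0 -0.001 0.375 -0.141 0.95 0")

```text
time: 2.82
eef_pos: [0.4763, -0.2523, 0.0771]
tcp_rot: [0.725, 0.689, 0.0, 0.001]
contact_force: [0.8, -0.5, 0.6]
opening: 0.499
finger_force: 0.0
```

```bash
python3 - <<'E'
from h import *
st();c=cam('wrist','w2.png'); go((.4747,-.2515,.029,-3))
E
```

```text
t 2.83 pos [ 0.4763 -0.2523  0.0771] toolY -2.92 q6 -0.62 open 0.499 F [ 0.8 -0.5  0.6] ff 0.0
row 0.0006 0.0004 0.0003 0.0052 -0.012 0.244
```

View pics/w2.png

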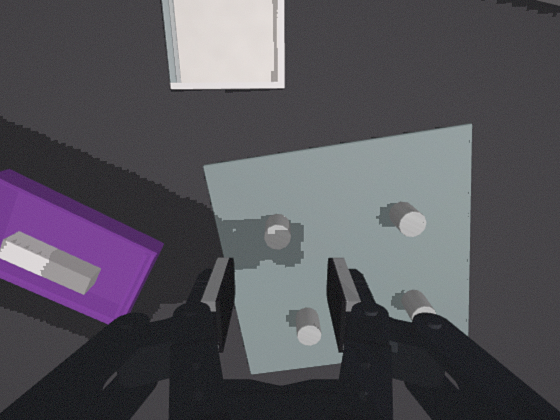

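Slug 1's top is at (277,238), roughly between the fingers. The dish is ahead with its clear strip on the left (robot) side. I'll descend.

Request:
send_rows(moves="0 0 0 0.005 -0.01 0.12 0; 0 0 0 0.005 -0.01 0.244 0; 0 0 0 0.005 -0.01 0.244 0; 0 0 0 0.005 -0.01 0.244 -0.9;0 0 0 0.005 -0.01 0.244 -0.9;0 0 0 0.005 -0.01 0.244 -0.9;0 0 0 0.005 -0.01 0.244 -0.9;0 0 0 0.005 -0.01 0.1 -0.9;0 0 0 0.005 -0.01 -0.2 -0.9;0 0 0 0.005 -0.01 -0.2 -0.9")

```text
time: 4.12
eef_pos: [0.4772, -0.252, 0.1214]
tcp_rot: [0.724, 0.69, 0.001, 0.006]
contact_force: [0.4, 0.1, -0.0]
opening: 0.157
finger_force: 29.3
```

```bash
python3 - <<'E'
from h import *
st();c=cam('wrist','w3.png');
# dish rim corners: white mask
im=c['image'].astype(int); print(im.shape)
E
```

```text
t 4.12 pos [ 0.4772 -0.252   0.1214] toolY -2.8 q6 -0.63 open 0.157 F [ 0.4  0.1 -0. ] ff 29.3
(420, 560, 3)
```

View pics/w3.png

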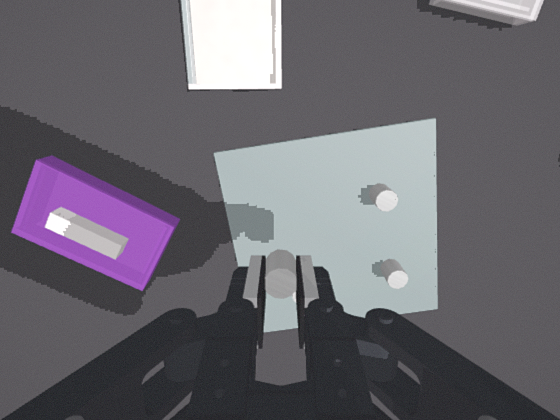

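```bash
python3 - <<'E'
from h import *
c=cam('wrist'); im=c['image']
m=((im.min(2)>200)).astype(np.uint8); m[:, :160]=0; m[130:]=0; m[:,330:]=0
ys,xs=np.nonzero(m); print(xs.min(),xs.max(),ys.max())
for v in (10,40,70,84,87): r=np.nonzero(m[v])[0]; print(v,r.min(),r.max())
for u,v in [(190,89),(281.5,89),(281.5,10)]: print(onz(c,u,v,.014).round(4))
E
```

```text
185 284 91
10 185 284
40 191 284
70 190 284
84 195 284
87 191 284
[ 0.422  -0.1654  0.014 ]
[ 0.4809 -0.1683  0.014 ]
[ 0.483  -0.1232  0.014 ]
```

```bash
python3 - <<'E'
from h import *
st(); go((.4447,-.0855,.08,-2.9),(.4447,-.0855,.031,-2.9))
E
```

```text
t 4.22 pos [ 0.4742 -0.2497  0.1162] toolY -2.81 q6 -0.63 open 0.164 F [ 0.7 -0.5 -1.2] ff 29.3
row 0.0002 0.0002 0.0003 0.8131 -0.1877 0.1797
row 0.0002 0.0002 0.0003 0.8134 -0.1881 0.4247
```

Request:
send_rows(moves="0 0 0 0.25 -0.06 0 -0.9;0 0 0 0.5 -0.12 0.05 -0.9;0 0 0 0.7 -0.188 0.1 -0.9;0 0 0 0.813 -0.188 0.18 -0.9;0 0 0 0.813 -0.188 0.18 -0.9;0 0 0 0.813 -0.188 0.18 -0.9;0 0 0 0.813 -0.188 0.18 -0.9")

```text
time: 5.1
eef_pos: [0.4448, -0.0863, 0.0797]
tcp_rot: [0.725, 0.689, 0.0, 0.0]
contact_force: [0.3, -1.0, 0.3]
opening: 0.164
finger_force: 29.3
```

```bash
python3 - <<'E'
from h import *
st(); go((.4447,-.0855,.031,-2.9))
E
```

```text
t 5.1 pos [ 0.4448 -0.0863  0.0797] toolY -2.88 q6 -0.37 open 0.164 F [ 0.3 -1.   0.3] ff 29.3
row 0.0001 0.0001 0.0001 0.0042 -0.0011 0.2437
```

Request:
send_rows(moves="0 0 0 0.004 0 0.12 -0.9;0 0 0 0.004 0 0.21 -0.9;0 0 0 0.004 0 0.244 -0.9;0 0 0 0.004 0 0.244 -0.9;0 0 0 0.004 0 0.244 -0.9;0 0 0 0.004 0 0.244 -0.4;0 0 0 0.004 0 0.244 -0.4;0 0 0 0.004 0 0.1 -0.4;0 0 0 0.004 0 -0.1 -0.4;0 0 0 -0.2 0 -0.2 -0.4;0 0 0 -0.2 0 -0.2 -0.4;0 0 0 -0.2 0 -0.2 -0.4")

```text
time: 6.6
eef_pos: [0.4418, -0.1248, 0.1188]
tcp_rot: [0.724, 0.689, -0.0, -0.001]
contact_force: [0.3, 0.1, -0.8]
opening: 0.3
finger_force: 0.0
```

```bash
python3 - <<'E'
from h import *
st(); c=cam('wrist','w4.png'); go((.5527,-.248,.08,-3))
E
```

```text
t 6.6 pos [ 0.4418 -0.1248  0.1188] toolY -2.85 q6 -0.45 open 0.3 F [ 0.3  0.1 -0.8] ff 0.0
row -0.0003 -0.0002 0.0005 -0.5902 0.5857 0.1896
```

View pics/w4.png

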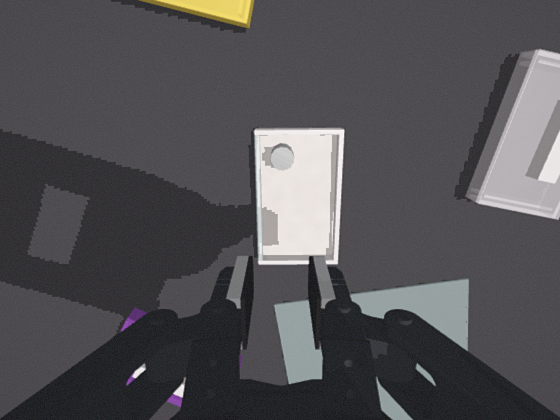

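Slug 1 stands in the dish at (282,157), and the rim corners are visible at (255,129), (344,129), (338,264) and (259,264).

```bash
python3 - <<'E'
from h import *
c=cam('wrist')
D=np.array([onz(c,u,v,.014)[:2] for u,v in [(255,129),(344,129),(338,264),(259,264)]]); print(D.round(4).tolist(),D.mean(0).round(4))
print(onz(c,282.5,153,.024).round(4),onz(c,282.5,155,.024))
E
```

```text
[[0.4273, -0.0658], [0.4867, -0.0687], [0.4831, -0.1691], [0.4232, -0.1663]] [ 0.4551 -0.1175]
[ 0.445  -0.0811  0.024 ] [ 0.44489957 -0.08242203  0.024     ]
```

Request:
send_rows(moves="0 0 0 -0.2 0.2 0 -0.2;0 0 0 -0.4 0.4 0 0;0 0 0 -0.59 0.586 0.05 0;0 0 0 -0.59 0.586 0.19 0;0 0 0 -0.59 0.586 0.19 0;0 0 0 -0.59 0.586 0.19 0;0 0 0 -0.59 0.586 0.19 0")

```text
time: 7.58
eef_pos: [0.5541, -0.2485, 0.0826]
tcp_rot: [0.724, 0.69, 0.0, 0.001]
contact_force: [0.3, 0.9, -0.0]
opening: 0.5
finger_force: 0.0
```

```bash
python3 - <<'E'
from h import *
st(); go((.5527,-.248,.0285,-3))
E
```

```text
t 7.58 pos [ 0.5541 -0.2485  0.0826] toolY -2.77 q6 -0.54 open 0.5 F [ 0.3  0.9 -0. ] ff 0.0
row 0.0003 0.0001 0.0006 0.0026 -0.0074 0.2705
```

Request:
send_rows(moves="0 0 0 0.003 -0.007 0.13 0;0 0 0 0.003 -0.007 0.27 0;0 0 0 0.003 -0.007 0.27 0;0 0 0 0.003 -0.007 0.27 -0.9;0 0 0 0.003 -0.007 0.27 -0.9;0 0 0 0.003 -0.007 0.27 -0.9;0 0 0 0.003 -0.007 0.27 -0.9;0 0 0 0.003 -0.007 0.1 -0.9;0 0 0 0.1 -0.1 0 -0.9;0 0 0 0.3 -0.3 0 -0.9;0 0 0 0.5 -0.45 0 -0.9;0 0 0 0.69 -0.59 0 -0.9")

```text
time: 9.07
eef_pos: [0.4413, -0.104, 0.0813]
tcp_rot: [0.724, 0.689, 0.0, 0.0]
contact_force: [1.1, 0.6, 0.3]
opening: 0.16
finger_force: 29.3
```

Request:
send_rows(moves="0 0 0 0 0 0 -0.9;0 0 0 0 0 0 -0.9;0 0 0 0 0 0 -0.9")

```text
time: 9.45
eef_pos: [0.4437, -0.1064, 0.0819]
tcp_rot: [0.725, 0.689, 0.0, 0.001]
contact_force: [-0.4, -0.8, -0.4]
opening: 0.16
finger_force: 29.3
```

```bash
python3 - <<'E'
from h import *
st(); go((.4436,-.1074,.031,-2.9))
E
```

```text
t 9.45 pos [ 0.4437 -0.1064  0.0819] toolY -2.86 q6 -0.41 open 0.16 F [-0.4 -0.8 -0.4] ff 29.3
row 0.0002 0.0001 0.0001 -0.0049 -0.0004 0.2546
```

Request:
send_rows(moves="0 0 0 -0.005 0 0.12 -0.9;0 0 0 -0.005 0 0.22 -0.9;0 0 0 -0.005 0 0.254 -0.9;0 0 0 -0.005 0 0.254 -0.9;0 0 0 -0.005 0 0.254 -0.9;0 0 0 -0.005 0 0.254 -0.4;0 0 0 -0.005 0 0.254 -0.4;0 0 0 -0.005 0 0.1 -0.4;0 0 0 -0.005 0 -0.05 -0.4;0 0 0 -0.2 0 -0.05 -0.2;0 0 0 -0.5 0.1 -0.05 0;0 0 0 -0.5 0.1 -0.05 0")

```text
time: 10.95
eef_pos: [0.459, -0.2097, 0.0925]
tcp_rot: [0.726, 0.688, 0.0, 0.002]
contact_force: [-0.4, 1.3, 0.3]
opening: 0.496
finger_force: 0.0
```

```bash
python3 - <<'E'
from h import *
st(); go((.4915,-.3212,.08,-3))
E
```

```text
t 10.95 pos [ 0.459  -0.2097  0.0925] toolY -3.03 q6 -0.58 open 0.496 F [-0.4  1.3  0.3] ff 0.0
row 0.0005 0.0004 -0.0001 -0.5478 0.1915 0.0642
```

Request:
send_rows(moves="0 0 0 -0.25 0.1 0 0;0 0 0 -0.55 0.19 0 0;0 0 0 -0.55 0.19 0.05 0;0 0 0 -0.55 0.19 0.05 0;0 0 0 -0.55 0.19 0.05 0;0 0 0 -0.55 0.19 0.05 0")

```text
time: 11.7
eef_pos: [0.4902, -0.3166, 0.0815]
tcp_rot: [0.724, 0.69, 0.0, -0.0]
contact_force: [0.5, 0.3, 0.0]
opening: 0.5
finger_force: 0.0
```

```bash
python3 - <<'E'
from h import *
st(); go((.4915,-.3212,.0285,-3),(.4424,-.1294,.08,-3))
E
```

```text
t 11.7 pos [ 0.4902 -0.3166  0.0815] toolY -2.74 q6 -0.7 open 0.5 F [0.5 0.3 0. ] ff 0.0
row -0.0 -0.0 0.0007 -0.0227 0.0078 0.2652
row -0.0 -0.0 0.0007 0.9235 -0.2832 0.0078
```

Request:
send_rows(moves="0 0 0 -0.023 0.008 0.13 0;0 0 0 -0.023 0.008 0.265 0;0 0 0 -0.023 0.008 0.265 0;0 0 0 -0.023 0.008 0.265 -0.9;0 0 0 -0.023 0.008 0.265 -0.9;0 0 0 -0.023 0.008 0.265 -0.9;0 0 0 -0.023 0.008 0.265 -0.9;0 0 0 0 0 0.1 -0.9;0 0 0 0.1 -0.03 0 -0.9;0 0 0 0.4 -0.12 0 -0.9;0 0 0 0.7 -0.21 0 -0.9;0 0 0 0.923 -0.283 0 -0.9")

```text
time: 13.2
eef_pos: [0.4413, -0.1285, 0.0808]
tcp_rot: [0.724, 0.69, -0.0, -0.001]
contact_force: [0.8, 0.5, -0.4]
opening: 0.162
finger_force: 29.3
```

Request:
send_rows(moves="0 0 0 0 0 0 -0.9;0 0 0 0 0 0 -0.9;0 0 0 0 0 0 -0.9")

```text
time: 13.58
eef_pos: [0.4434, -0.1319, 0.0817]
tcp_rot: [0.725, 0.689, 0.0, 0.001]
contact_force: [-0.3, 0.1, -0.5]
opening: 0.159
finger_force: 29.3
```

```bash
python3 - <<'E'
from h import *
st(); go((.4424,-.1294,.031,-2.9))
E
```

```text
t 13.57 pos [ 0.4434 -0.1319  0.0817] toolY -2.88 q6 -0.46 open 0.159 F [-0.3  0.1 -0.5] ff 29.3
row 0.0001 0.0001 0.0 0.0125 -0.0058 0.2534
```

Request:
send_rows(moves="0 0 0 0.012 -0.006 0.12 -0.9;0 0 0 0.012 -0.006 0.22 -0.9;0 0 0 0.012 -0.006 0.253 -0.9;0 0 0 0.012 -0.006 0.253 -0.9;0 0 0 0.012 -0.006 0.253 -0.9;0 0 0 0.012 -0.006 0.253 -0.4;0 0 0 0.012 -0.006 0.253 -0.4;0 0 0 0.012 -0.006 0.1 -0.4;0 0 0 0 0 -0.05 -0.4;0 0 0 -0.2 0.1 -0.05 -0.2;0 0 0 -0.5 0.3 -0.05 0;0 0 0 -0.5 0.3 -0.05 0")

```text
time: 15.08
eef_pos: [0.4995, -0.2368, 0.0921]
tcp_rot: [0.725, 0.689, 0.0, 0.002]
contact_force: [-0.2, 0.0, 0.1]
opening: 0.493
finger_force: 0.0
```

```bash
python3 - <<'E'
from h import *
st(); go((.5642,-.311,.08,-3))
E
```

```text
t 15.07 pos [ 0.4995 -0.2368  0.0921] toolY -2.95 q6 -0.57 open 0.493 F [-0.2  0.   0.1] ff 0.0
row 0.0004 0.0003 0.0001 -0.3539 0.3418 0.0621
```

Request:
send_rows(moves="0 0 0 -0.2 0.2 0 0;0 0 0 -0.355 0.34 0 0;0 0 0 -0.355 0.34 0.05 0;0 0 0 -0.355 0.34 0.05 0;0 0 0 -0.355 0.34 0.05 0;0 0 0 -0.355 0.34 0.05 0")

```text
time: 15.82
eef_pos: [0.5618, -0.3069, 0.0816]
tcp_rot: [0.724, 0.69, -0.0, -0.0]
contact_force: [0.2, 0.3, 1.0]
opening: 0.498
finger_force: 0.0
```

```bash
python3 - <<'E'
from h import *
st(); go((.5642,-.311,.0285,-3),(.4413,-.1513,.08,-3))
E
```

```text
t 15.82 pos [ 0.5618 -0.3069  0.0816] toolY -2.77 q6 -0.61 open 0.498 F [0.2 0.3 1. ] ff 0.0
row -0.0 -0.0 0.0006 -0.0199 0.013 0.2654
row -0.0 -0.0 0.0006 0.7479 -0.6394 0.0081
```

Request:
send_rows(moves="0 0 0 -0.02 0.013 0.13 0;0 0 0 -0.02 0.013 0.265 0;0 0 0 -0.02 0.013 0.265 0;0 0 0 -0.02 0.013 0.265 -0.9;0 0 0 -0.02 0.013 0.265 -0.9;0 0 0 -0.02 0.013 0.265 -0.9;0 0 0 -0.02 0.013 0.265 -0.9;0 0 0 0 0 0.1 -0.9;0 0 0 0.1 -0.1 0 -0.9;0 0 0 0.3 -0.3 0 -0.9;0 0 0 0.55 -0.48 0 -0.9;0 0 0 0.748 -0.64 0 -0.9")

```text
time: 17.32
eef_pos: [0.4398, -0.1502, 0.0807]
tcp_rot: [0.724, 0.69, -0.0, -0.001]
contact_force: [0.7, -0.1, 0.7]
opening: 0.161
finger_force: 29.3
```

Request:
send_rows(moves="0 0 0 0 0 0 -0.9;0 0 0 0 0 0 -0.9;0 0 0 0 0 0 -0.9")

```text
time: 17.7
eef_pos: [0.4428, -0.1533, 0.082]
tcp_rot: [0.725, 0.689, 0.0, 0.001]
contact_force: [0.5, -0.0, -0.7]
opening: 0.16
finger_force: 29.3
```

```bash
python3 - <<'E'
from h import *
st(); go((.4413,-.1513,.031,-2.9))
E
```

```text
t 17.7 pos [ 0.4428 -0.1533  0.082 ] toolY -2.86 q6 -0.5 open 0.16 F [ 0.5 -0.  -0.7] ff 29.3
row 0.0002 0.0001 0.0001 0.0099 -0.0085 0.2547
```

Request:
send_rows(moves="0 0 0 0.01 -0.008 0.12 -0.9;0 0 0 0.01 -0.008 0.22 -0.9;0 0 0 0.01 -0.008 0.254 -0.9;0 0 0 0.01 -0.008 0.254 -0.9;0 0 0 0.01 -0.008 0.254 -0.9;0 0 0 0.01 -0.008 0.254 -0.4;0 0 0 0.01 -0.008 0.254 -0.4;0 0 0 0.01 -0.008 0.1 -0.4;0 0 0 0 0 -0.05 -0.4;0 0 0 -0.15 0.2 -0.3 -0.2;0 0 0 -0.25 0.45 -0.5 0;0 0 0 -0.25 0.45 -0.5 0")

```text
time: 19.2
eef_pos: [0.5325, -0.2086, 0.1854]
tcp_rot: [0.724, 0.689, 0.001, 0.004]
contact_force: [-0.5, -0.1, 0.6]
opening: 0.501
finger_force: 0.0
```

Request:
send_rows(moves="0 0 0 0 0 0 0;0 0 0 0 0 0 0;0 0 0 0 0 0 0")

```text
time: 19.58
eef_pos: [0.5275, -0.2054, 0.1794]
tcp_rot: [0.724, 0.69, -0.0, -0.002]
contact_force: [-0.6, -0.3, 0.7]
opening: 0.502
finger_force: 0.0
```

```bash
python3 - <<'E'
from h import *
st(); c=cam('wrist','w5.png')
E
```

```text
t 19.57 pos [ 0.5275 -0.2054  0.1794] toolY -2.81 q6 -0.5 open 0.502 F [-0.6 -0.3  0.7] ff 0.0
```

View pics/w5.png

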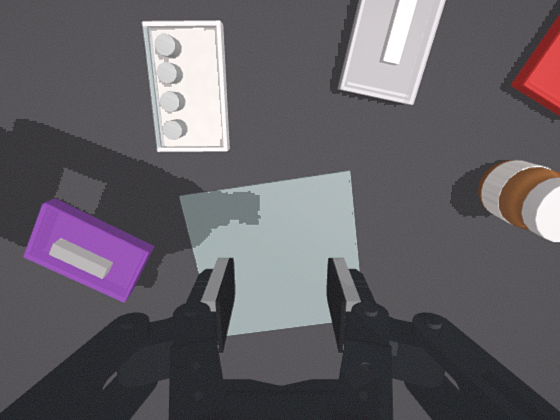

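All four slugs stand in a row in the dish, at (165,45), (167,73), (170,101) and (174,129). The lid is at (390,45), with the ridge running up and to the right. I'll move closer to measure it.

```bash
python3 - <<'E'
from h import *
st(); go((.60,-.18,.16,-16))
E
```

```text
t 19.62 pos [ 0.5278 -0.2055  0.1798] toolY -2.81 q6 -0.5 open 0.501 F [ 0.2 -0.1 -0.7] ff 0.0
row -0.0004 -0.0002 0.0367 0.1451 0.3545 0.0983
```

Request:
send_rows(moves="0 0 0.018 0.07 0.2 0 0;0 0 0.037 0.145 0.355 0.1 0;0 0 0.037 0.145 0.355 0.1 0;0 0 0.037 0.145 0.355 0.1 0;0 0 0.037 0.145 0.355 0.1 0;0 0 0.037 0.145 0.355 0.1 0")

```text
time: 20.38
eef_pos: [0.6011, -0.1815, 0.1621]
tcp_rot: [0.799, 0.601, 0.0, 0.0]
contact_force: [0.2, 0.7, 0.0]
opening: 0.499
finger_force: 0.0
```

```bash
python3 - <<'E'
from h import *
st(); c=cam('wrist','w6.png')
im=c['image']; 
g=cv2.cvtColor(im,cv2.COLOR_RGB2HSV)
m=((im.min(2)>215)).astype(np.uint8); m[260:]=0
n,l,S,C=cv2.connectedComponentsWithStats(m)
for i in range(1,n):
    if S[i,4]>300:
        r=cv2.minAreaRect(np.argwhere(l==i)[:,::-1].astype(np.float32)); b=cv2.boxPoints(r)
        print(S[i],C[i].round(1),np.array(r[1]).round(1)); print([onz(c,*p,.033).round(4)[:2].tolist() for p in b])
        print(onz(c,*r[0],.033).round(4))
E
```

```text
t 20.38 pos [ 0.6011 -0.1815  0.1621] toolY -16.16 q6 -0.17 open 0.499 F [0.2 0.7 0. ] ff 0.0
[ 471    0   40   62 1052] [490.   29.3] [16.5 67.7]
[[0.7566, -0.1176], [0.7772, -0.0838], [0.7866, -0.0903], [0.7664, -0.1246]]
[ 0.772  -0.1036  0.033 ]
[ 257   24   20   77 1291] [266.7  61.6] [76.7 17.1]
[[0.6205, -0.057], [0.6317, -0.0599], [0.6197, -0.1079], [0.6078, -0.105]]
[ 0.6201 -0.0817  0.033 ]
[ 28 101 107  96 607] [ 96.3 137.6] [130.9  58.8]
[[0.4398, -0.0707], [0.4801, -0.0492], [0.5285, -0.1225], [0.4873, -0.1488]]
[ 0.4835 -0.0962  0.033 ]
[ 452  182   68   64 3283] [485.5 213.3] [58.1 71.4]
[[0.7202, -0.2281], [0.7654, -0.2018], [0.7912, -0.2466], [0.7452, -0.2761]]
[ 0.7557 -0.2373  0.033 ]
```

View pics/w6.png

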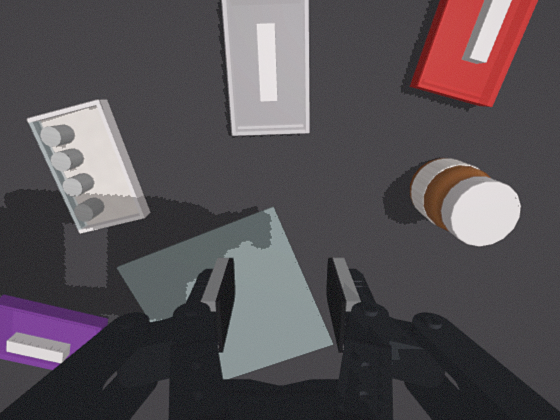

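The clear lid is at (267,65), and its ridge gives centre (0.620,-0.082) and yaw -14 degrees. The dish still holds four slugs.

```bash
python3 - <<'E'
from h import *
go((.6201,-.0817,.08,-14))
E
```

```text
row 0.0002 0.0 -0.006 0.5052 -0.0483 0.4101
```

Request:
send_rows(moves="0 0 -0.006 0.25 -0.02 0.1 0;0 0 -0.006 0.505 -0.048 0.2 0;0 0 -0.006 0.505 -0.048 0.41 0;0 0 -0.006 0.505 -0.048 0.41 0;0 0 -0.006 0.505 -0.048 0.41 0;0 0 -0.006 0.505 -0.048 0.41 0")

```text
time: 21.18
eef_pos: [0.6217, -0.0824, 0.0818]
tcp_rot: [0.788, 0.615, 0.001, 0.002]
contact_force: [-0.1, -0.9, 0.6]
opening: 0.503
finger_force: 0.0
```

```bash
python3 - <<'E'
from h import *
st(); go((.6201,-.0817,.0365,-14))
E
```

```text
t 21.18 pos [ 0.6217 -0.0824  0.0818] toolY -14.03 q6 -0.05 open 0.503 F [-0.1 -0.9  0.6] ff 0.0
row 0.0007 0.0 -0.0001 0.0017 -0.0095 0.2266
```

Request:
send_rows(moves="0 0 0 0.002 -0.01 0.12 -0.3;0 0 0 0.002 -0.01 0.227 -0.5;0 0 0 0.002 -0.01 0.227 -0.5;0 0 0 0.002 -0.01 0.227 -1;0 0 0 0.002 -0.01 0.227 -1;0 0 0 0.002 -0.01 0.227 -1;0 0 0 0.002 -0.01 0.227 -1;0 0 0 0.002 -0.01 0.1 -1;0 0 0 0 0 -0.1 -1;0 0 -0.015 -0.2 -0.2 -0.4 -1;0 0 -0.03 -0.5 -0.45 -0.4 -1;0 0 -0.03 -0.62 -0.62 -0.4 -1", newtons=40)

```text
time: 22.68
eef_pos: [0.4771, -0.169, 0.1601]
tcp_rot: [0.726, 0.688, 0.0, 0.001]
contact_force: [0.2, -1.8, -0.3]
opening: 0.122
finger_force: 40.4
```

Request:
send_rows(moves="0 0 0 0 -0.15 0 -1;0 0 0 0 -0.15 0 -1;0 0 0 0 -0.15 0 -1;0 0 0 0 -0.15 0 -1")

```text
time: 23.18
eef_pos: [0.4487, -0.166, 0.1589]
tcp_rot: [0.726, 0.688, 0.0, 0.0]
contact_force: [0.7, 0.0, -0.5]
opening: 0.123
finger_force: 40.3
```

```bash
python3 - <<'E'
from h import *
st(); c=cam('wrist','w7.png')
E
```

```text
t 23.18 pos [ 0.4487 -0.166   0.1589] toolY -3.13 q6 -0.51 open 0.123 F [ 0.7  0.  -0.5] ff 40.3
```

View pics/w7.png

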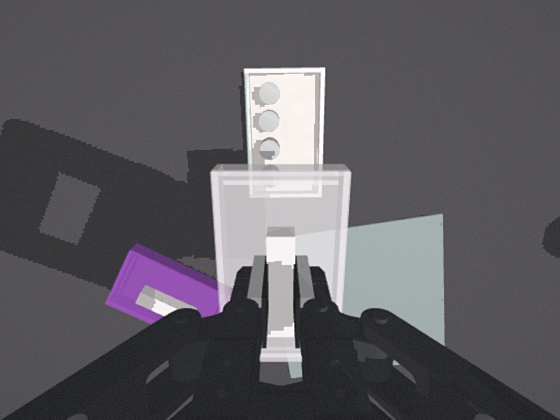

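The lid is held. Dish rim corners are at (244,70), (325,69), (320,195) and (249,195), and the lid's far top corners at (212,168) and (350,168).

```bash
python3 - <<'E'
from h import *
st(); c=cam('wrist')
D=np.array([onz(c,u,v,.014)[:2] for u,v in [(244,69),(325.5,68.5),(320.5,195),(248.5,195)]]); print(D.round(4).tolist(),D.mean(0).round(4))
s=ctrl.get_state(); z=s['eef_pos'][2]-.0155
L=np.array([onz(c,u,v,z)[:2] for u,v in [(211,166),(350.5,166)]]); print(L.round(4).tolist(),L.mean(0).round(4),np.linalg.norm(L[1]-L[0]))
A=R.from_quat(s['tcp_rot']); print('in tool', A.inv().apply(np.append(L.mean(0),z)-s['eef_pos']))
E
```

```text
t 23.23 pos [ 0.4486 -0.1659  0.1588] toolY -3.13 q6 -0.51 open 0.126 F [-0.1 -0.5 -1.1] ff 40.3
[[0.427, -0.067], [0.4876, -0.0699], [0.4822, -0.1679], [0.4222, -0.1647]] [ 0.4547 -0.1174]
[[0.4218, -0.1136], [0.4815, -0.1169]] [ 0.4517 -0.1153] 0.05979202219037786
in tool [0.0507232  0.00036559 0.01550236]
```

```bash
python3 - <<'E'
from h import *
go((.4547,-.1181,.085,-3))
E
```

```text
row -0.0 -0.0 -0.0003 0.2402 0.0177 0.3685
```

Request:
send_rows(moves="0 0 0 0.12 0.018 0 -1;0 0 0 0.24 0.018 0.1 -1;0 0 0 0.24 0.018 0.25 -1;0 0 0 0.24 0.018 0.368 -1;0 0 0 0.24 0.018 0.368 -1;0 0 0 0.24 0.018 0.368 -1;0 0 0 0.24 0.018 0.368 -1;0 0 0 0.24 0.018 0.368 -1")

```text
time: 24.28
eef_pos: [0.4547, -0.1186, 0.0861]
tcp_rot: [0.726, 0.687, 0.0, 0.001]
contact_force: [-0.5, -0.2, -1.1]
opening: 0.126
finger_force: 40.3
```

```bash
python3 - <<'E'
from h import *
st(); go((.4547,-.1181,.053,-3),(.4547,-.1181,.047,-3))
E
```

```text
t 24.27 pos [ 0.4547 -0.1186  0.0861] toolY -3.17 q6 -0.42 open 0.126 F [-0.5 -0.2 -1.1] ff 40.3
row 0.0003 0.0001 -0.0005 0.0027 -0.0004 0.1656
row 0.0003 0.0001 -0.0005 0.0027 -0.0005 0.1956
```

Request:
send_rows(moves="0 0 -0.0005 0.002 0 0.08 -1;0 0 -0.0005 0.002 0 0.15 -1;0 0 -0.0005 0.002 0 0.18 -1;0 0 -0.0005 0.002 0 0.195 -1;0 0 -0.0005 0.002 0 0.195 -1;0 0 -0.0005 0.002 0 0.195 -1;0 0 -0.0005 0.002 0 0.195 -1")

```text
time: 25.15
eef_pos: [0.4541, -0.1179, 0.0462]
tcp_rot: [0.725, 0.688, 0.0, 0.0]
contact_force: [0.2, 0.3, -0.6]
opening: 0.125
finger_force: 40.3
```

```bash
python3 - <<'E'
from h import *
st()
E
```

```text
t 25.15 pos [ 0.4541 -0.1179  0.0462] toolY -2.99 q6 -0.42 open 0.125 F [ 0.2  0.3 -0.6] ff 40.3
```

Request:
send_rows(moves="0 0 0 0 0 0.006 -1;0 0 0 0 0 0.01 -1;0 0 0 0 0 0.01 -1;0 0 0 0 0 0.01 -1")

```text
time: 25.65
eef_pos: [0.4543, -0.118, 0.0455]
tcp_rot: [0.725, 0.688, -0.0, -0.0]
contact_force: [-3.8, 2.1, 9.5]
opening: 0.13
finger_force: 41.7
```

Request:
send_rows(moves="0 0 0 0 0 0 -0.6;0 0 0 0 0 0 -0.5;0 0 0 0 0 -0.1 -0.5;0 0 0 0 0 -0.3 -0.5;0 0 0 -0.2 0 -0.5 0;0 0 0 -0.5 0 -0.5 0.6;0 0 0 -0.5 0 -0.5 1;0 0 0 -0.5 0 -0.5 1;0 0 0 -0.5 0 -0.5 1")

```text
time: 26.78
eef_pos: [0.4483, -0.2163, 0.1431]
tcp_rot: [0.725, 0.689, -0.0, -0.001]
contact_force: [0.1, 0.5, -1.4]
opening: 0.997
finger_force: 0.0
```

```bash
python3 - <<'E'
from h import *
st(); c=cam('wrist','w8.png')
E
```

```text
t 26.77 pos [ 0.4483 -0.2163  0.1431] toolY -2.92 q6 -0.6 open 0.997 F [ 0.1  0.5 -1.4] ff 0.0
```

View pics/w8.png

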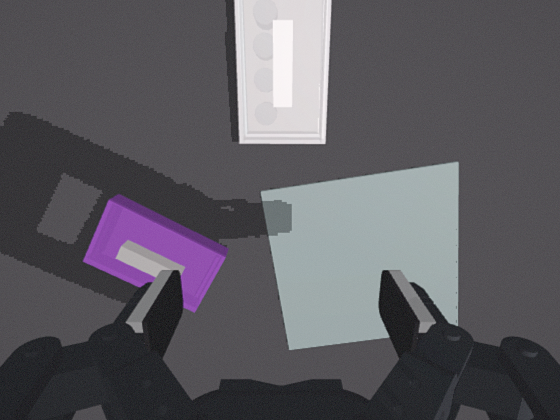

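The lid sits flush on the dish, with its near corners at (239,143) and (326,143) and the slugs visible through it. I'll check the position numerically and plan the grasp.

```bash
python3 - <<'E'
from h import *
c=cam('wrist')
a,b=onz(c,283,19.5,.043),onz(c,283,107,.043); print(a.round(4),b.round(4),np.linalg.norm(a-b),((a+b)/2).round(4))
for u in (274,292.5): print(onz(c,u,60,.043).round(4))
st(); go((.4542,-.1274,.085,-3))
E
```

```text
[ 0.4562 -0.0941  0.043 ] [ 0.4538 -0.1444  0.043 ] 0.05041729074329235 [ 0.455  -0.1192  0.043 ]
[ 0.4495 -0.1162  0.043 ]
[ 0.461  -0.1168  0.043 ]
t 26.88 pos [ 0.4487 -0.2165  0.1435] toolY -2.9 q6 -0.6 open 1.0 F [-0.3  0.6 -0.9] ff 0.0
row -0.0002 -0.0001 0.0003 0.4459 0.0054 0.2928
```

Request:
send_rows(moves="0 0 0 0.2 0.006 0.1 1;0 0 0 0.446 0.006 0.15 1;0 0 0 0.446 0.006 0.29 1;0 0 0 0.446 0.006 0.29 1;0 0 0 0.446 0.006 0.29 1;0 0 0 0.446 0.006 0.29 1;0 0 0 0.446 0.006 0.29 1")

```text
time: 27.75
eef_pos: [0.4553, -0.1294, 0.0871]
tcp_rot: [0.726, 0.688, 0.0, 0.001]
contact_force: [-0.0, -0.3, 0.3]
opening: 0.998
finger_force: 0.0
```

```bash
python3 - <<'E'
from h import *
st(); go((.4547,-.1274,.014,-3))
E
```

```text
t 27.75 pos [ 0.4553 -0.1294  0.0871] toolY -3.03 q6 -0.44 open 0.998 F [-0.  -0.3  0.3] ff 0.0
row 0.0003 0.0001 -0.0001 0.0099 -0.0041 0.3653
```

Request:
send_rows(moves="0 0 0 0.01 -0.004 0.12 1;0 0 0 0.01 -0.004 0.24 1;0 0 0 0.01 -0.004 0.33 1;0 0 0 0.01 -0.004 0.365 1;0 0 0 0.01 -0.004 0.365 1;0 0 0 0.01 -0.004 0.365 1;0 0 0 0.01 -0.004 0.365 0.2;0 0 0 0.01 -0.004 0.365 0.2;0 0 0 0.01 -0.004 0.365 0.2;0 0 0 0.01 -0.004 0.365 0.2", newtons=60)

```text
time: 29.0
eef_pos: [0.4547, -0.127, 0.0141]
tcp_rot: [0.725, 0.688, 0.0, 0.001]
contact_force: [-1.7, 0.2, 5.6]
opening: 0.69
finger_force: 66.4
```

```bash
python3 - <<'E'
from h import *
st(); go((.55,-.15,.16,-3))
E
```

```text
t 29.0 pos [ 0.4547 -0.127   0.0141] toolY -2.98 q6 -0.44 open 0.69 F [-1.7  0.2  5.6] ff 66.4
row 0.0002 0.0001 0.0001 -0.0905 0.4827 -0.7291
```

Request:
send_rows(moves="0 0 0 0 0 -0.03 0.2;0 0 0 0 0 -0.1 0.2;0 0 0 0 0 -0.2 0.2;0 0 0 0 0.04 -0.32 0.2;0 0 0 0 0.12 -0.45 0.2;0 0 0 0 0.22 -0.57 0.2;0 0 0 0 0.32 -0.67 0.2;0 0 0 0 0.41 -0.72 0.2;0 0 0 0 0.46 -0.73 0.2;0 0 0 0 0.48 -0.73 0.2;0 0 0 0 0.48 -0.73 0.2")

```text
time: 30.38
eef_pos: [0.549, -0.1313, 0.158]
tcp_rot: [0.725, 0.688, -0.001, -0.001]
contact_force: [0.4, 0.4, -3.4]
opening: 0.691
finger_force: 65.4
```

```bash
python3 - <<'E'
from h import *
st(); 
A=R.from_quat(ctrl.get_state()['tcp_rot'])
for t in (30,-30):
    B=A*R.from_rotvec([np.radians(t),0,0]); print(t,'dish +x axis(tool y) world',B.as_matrix()[:,1].round(3))
E
```

```text
t 30.38 pos [ 0.549  -0.1313  0.158 ] toolY -2.99 q6 -0.36 open 0.691 F [ 0.4  0.4 -3.4] ff 65.4
30 dish +x axis(tool y) world [ 0.864 -0.045 -0.502]
-30 dish +x axis(tool y) world [ 0.866 -0.046  0.498]
```

Request:
send_rows(moves="-0.006 0 0 0 0 0 0.2;-0.012 0 0 0 0 0 0.2;-0.018 0 0 0 0 0 0.2;-0.024 0 0 0 0 0 0.2;-0.03 0 0 0 0 0 0.2;-0.036 0 0 0 0 0 0.2;-0.042 0 0 0 0 0 0.2;-0.048 0 0 0 0 0 0.2;-0.054 0 0 0 0 0 0.2;-0.06 0 0 0 0 0 0.2;-0.066 0 0 0 0 0 0.2;-0.072 0 0 0 0 0 0.2")

```text
time: 31.88
eef_pos: [0.5498, -0.1317, 0.1591]
tcp_rot: [0.707, 0.671, 0.155, 0.163]
contact_force: [-0.2, 0.3, -4.4]
opening: 0.697
finger_force: 65.5
```

Request:
send_rows(moves="0 0 0 0 0 0 0.2;0 0 0 0 0 0 0.2;0 0 0 0 0 0 0.2;0 0 0 0 0 0 0.2;0 0 0 0 0 0 0.2;0 0 0 0 0 0 0.2;0 0 0 0 0 0 0.2;0 0 0 0 0 0 0.2")

```text
time: 32.88
eef_pos: [0.5499, -0.1317, 0.1591]
tcp_rot: [0.707, 0.671, 0.154, 0.163]
contact_force: [0.1, -0.0, -3.9]
opening: 0.689
finger_force: 65.6
```

```bash
python3 - <<'E'
from h import *
st(); M=R.from_quat(ctrl.get_state()['tcp_rot']).as_matrix(); print(M.round(3), np.degrees(np.arccos(-M[2,2])))
c=cam('wrist','w9.png');s=cam('scene');d=cam('side')
w=np.zeros((600,800,3),np.uint8)
w[:300,:400]=cv2.resize(c['image'],(400,300)); 
u,v=map(int,proj(s,[.55,-.13,.16])); a=s['image'][max(v-40,0):v+40,u-53:u+53]; w[:300,400:]=cv2.resize(a,(400,300),interpolation=3)
u,v=map(int,proj(d,[.55,-.13,.16])); a=d['image'][v-45:v+45,u-60:u+60]; w[300:,:400]=cv2.resize(a,(400,300),interpolation=3)
w[300:,400:]=cv2.resize(c['image'][200:380,160:400],(400,300),interpolation=3)
cv2.imwrite('pics/t1.png',w[:,:,::-1])
E
```

```text
t 32.88 pos [ 0.5499 -0.1317  0.1591] toolY -3.0 q6 -0.66 open 0.689 F [ 0.1 -0.  -3.9] ff 65.6
[[ 0.052  0.898  0.436]
 [ 0.999 -0.047 -0.023]
 [ 0.     0.437 -0.899]] 25.914857925235985
```

View pics/t1.png

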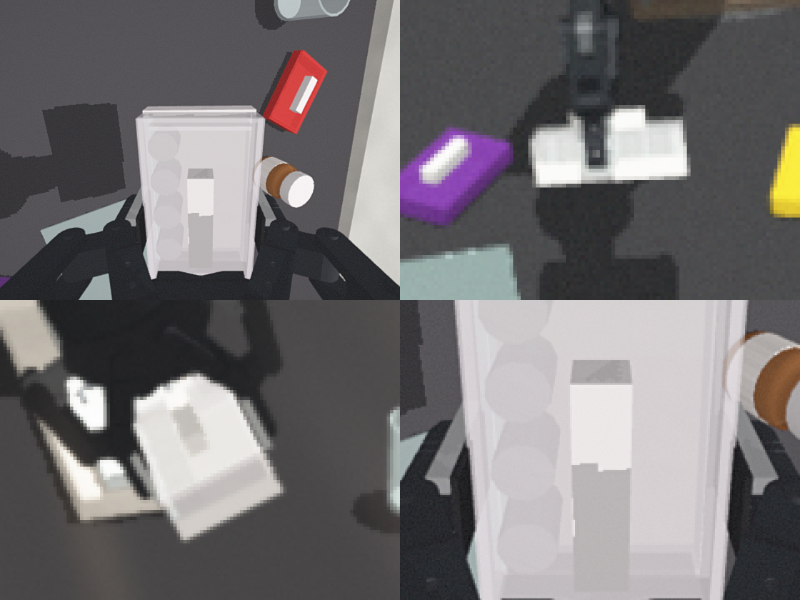

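All four slugs are side by side along the clear wall at a 26 degree tilt. I'll carry the dish tilted to a point ahead of the carriage and measure the seat.

```bash
python3 - <<'E'
from h import *
go((.56,-.03,.18,-3),tilt=-26)
E
```

```text
row -0.0002 -0.0 0.0 0.5103 0.067 -0.0833
```

Request:
send_rows(moves="0 0 0 0.05 0.01 -0.02 0.2;0 0 0 0.15 0.02 -0.04 0.2;0 0 0 0.26 0.04 -0.06 0.2;0 0 0 0.37 0.05 -0.08 0.2;0 0 0 0.46 0.06 -0.083 0.2;0 0 0 0.51 0.067 -0.083 0.2;0 0 0 0.51 0.067 -0.083 0.2;0 0 0 0.51 0.067 -0.083 0.2;0 0 0 0.51 0.067 -0.083 0.2")

```text
time: 34.15
eef_pos: [0.56, -0.0306, 0.1798]
tcp_rot: [0.707, 0.671, 0.154, 0.163]
contact_force: [-0.1, -0.2, -2.8]
opening: 0.693
finger_force: 65.5
```

```bash
python3 - <<'E'
from h import *
st(); c=cam('wrist','w10.png'); np.save('w10.npy',c,allow_pickle=True)
print([tuple(np.round(proj(c,p),0)) for p in [(.5817,.0742,.037),(.5765,.1821,.037),(.5456,.0886,.037),(.5435,.1646,.037),(.6152,.0907,.037),(.6123,.1661,.037),(.58,.05,.081)]])
E
```

```text
t 34.15 pos [ 0.56   -0.0306  0.1798] toolY -3.04 q6 -0.33 open 0.693 F [-0.1 -0.2 -2.8] ff 65.5
[(np.float64(213.0), np.float64(56.0)), (np.float64(184.0), np.float64(-139.0)), (np.float64(156.0), np.float64(32.0)), (np.float64(131.0), np.float64(-113.0)), (np.float64(255.0), np.float64(31.0)), (np.float64(242.0), np.float64(-97.0)), (np.float64(233.0), np.float64(91.0))]
```

View pics/w10.png

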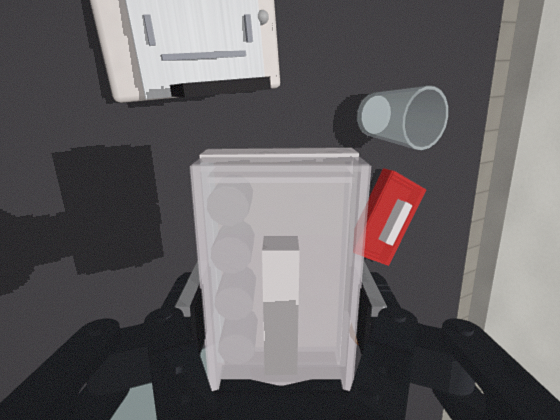

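The near ledge bar is at (162–246, 56) and the near ribs at (148,30) and (247,28). I'll move on to see the far bar and ribs, measuring numerically.

Request:
send_rows(moves="0 0 0 0.05 0 0 0.2;0 0 0 0.15 0 0 0.2;0 0 0 0.26 0 0 0.2;0 0 0 0.34 0 0 0.2;0 0 0 0.39 0 0 0.2;0 0 0 0.4 0 0 0.2;0 0 0 0.4 0 0 0.2;0 0 0 0.4 0 0 0.2")

```text
time: 35.2
eef_pos: [0.5642, 0.0494, 0.1799]
tcp_rot: [0.707, 0.671, 0.154, 0.163]
contact_force: [-0.4, -0.2, -3.5]
opening: 0.689
finger_force: 65.5
```

```bash
python3 - <<'E'
from h import *
st(); 
c1=np.load('w10.npy',allow_pickle=True).item(); c2=cam('wrist','w11.png'); np.save('w11.npy',c2,allow_pickle=True)
for nm,c in (('near',c1),('far',c2)):
    g=c['image'].astype(int); m=((g.min(2)>90)&(g.max(2)<190)&(g.max(2)-g.min(2)<30)).astype(np.uint8); m[150:]=0
    n,l,S,C=cv2.connectedComponentsWithStats(m)
    for i in range(1,n):
        if 80<S[i,4]<2500:
            r=cv2.minAreaRect(np.argwhere(l==i)[:,::-1].astype(np.float32))
            print(nm,S[i],C[i].round(1),np.array(r[1]).round(1),round(r[2],1),onz(c,*C[i],.036).round(4)[:2])
E
```

```text
t 35.2 pos [0.5642 0.0494 0.1799] toolY -3.03 q6 -0.07 open 0.689 F [-0.4 -0.2 -3.5] ff 65.5
near [  90    0   86  103 1462] [129.   58.4] [125.2  55.1] 62.7 [0.5262 0.0733]
near [258  10  11  16 133] [262.6  16.9] [15. 10.] 90.0 [0.6226 0.1002]
near [142  14  14  32 288] [148.3  30. ] [32.5  9.5] 79.5 [0.5409 0.0901]
near [242  14  11  29 244] [246.9  28.3] [28.4  9.5] 84.8 [0.6096 0.0924]
near [160  50  86  11 622] [201.8  55.5] [ 8.1 85.1] 87.1 [0.5741 0.0745]
near [206 147 148   3 264] [286.4 148.6] [147.   2.] -0.0 [0.6376 0.0011]
far [  78    0   94  150 1756] [122.1  83.6] [172.8  53.7] 68.4 [0.5235 0.1381]
far [138   4  94  11 849] [183.3   8.6] [10. 93.] 90.0 [0.5696 0.1833]
far [130  21  16  34 297] [138.2  36.8] [33.4 11.1] 79.2 [0.5383 0.1661]
far [234  20  11  31 236] [238.8  35.2] [30.2  9.1] 86.6 [0.6072 0.1678]
far [260 120  10  13 101] [264. 126.] [12.  9.] 90.0 [0.6227 0.1016]
far [207 127 147  23 406] [274.5 144.3] [146.  22.] -0.0 [0.6311 0.086 ]
```

Request:
send_rows(moves="0 0 0 0 0.02 0.01 0.2;0.004 0 0 0 0.04 0.022 0.2;0.01 0 0 0 0.04 0.022 0.2;0.017 0 0 0 0.04 0.022 0.2;0.024 0 0 0 0.04 0.022 0.2;0.031 0 0 0 0.04 0.022 0.2;0.038 0 0 0 0.04 0.022 0.2;0.045 0 0 0 0.04 0.022 0.2;0.052 0 0 0 0.04 0.022 0.2;0.059 0 0 0 0.04 0.022 0.2;0.066 0 0 0 0.04 0.022 0.2;0.072 0 0 0 0.04 0.022 0.2")

```text
time: 36.75
eef_pos: [0.5744, 0.0491, 0.1797]
tcp_rot: [0.725, 0.688, -0.0, 0.0]
contact_force: [0.1, 0.1, -3.6]
opening: 0.696
finger_force: 65.5
```

Request:
send_rows(moves="0 0 0 0 0 0 0.2;0 0 0 0 0 0 0.2;0 0 0 0 0 0 0.2")

```text
time: 37.12
eef_pos: [0.5733, 0.0494, 0.1795]
tcp_rot: [0.725, 0.688, 0.0, 0.0]
contact_force: [-0.8, 0.5, -2.9]
opening: 0.688
finger_force: 65.5
```

```bash
cat > slugs.py <<'E'
from h import *
c=cam('wrist','lv.png'); g=c['image'].astype(int)
E
python3 - <<'E'
from h import *
st(); print(R.from_quat(ctrl.get_state()['tcp_rot']).as_matrix().round(3)[2])
c=cam('wrist','w12.png'); print(np.array(c['extrinsics'])[:3,3].round(3))
g=c['image'].astype(int); m=((g.min(2)>90)&(g.max(2)<190)&(g.max(2)-g.min(2)<30)).astype(np.uint8); m[150:]=0
n,l,S,C=cv2.connectedComponentsWithStats(m)
for i in range(1,n):
    if 80<S[i,4]<2500:
        r=cv2.minAreaRect(np.argwhere(l==i)[:,::-1].astype(np.float32))
        print(S[i],C[i].round(1),np.array(r[1]).round(1),onz(c,*C[i],.036).round(4)[:2],g[int(C[i][1]),int(C[i][0])])
        if S[i,4]>200: print([onz(c,*p,.037).round(4)[:2].tolist() for p in cv2.boxPoints(r)])
# far base/carriage white extents on a row through the ribs
for v in (20,40,60):
    w=np.nonzero(g[v].min(1)>200)[0]; print(v,w.min(),w.max())
# slugs in lid view: circles
gr=cv2.cvtColor(c['image'],cv2.COLOR_RGB2GRAY)
h=cv2.HoughCircles(cv2.createCLAHE(4,(8,8)).apply(gr)[150:420],cv2.HOUGH_GRADIENT,1,20,param1=60,param2=14,minRadius=14,maxRadius=26)
print(None if h is None else h[0][:10].round(0))
E
```

```text
t 37.12 pos [0.5733 0.0494 0.1795] toolY -2.99 q6 -0.04 open 0.688 F [-0.8  0.5 -2.9] ff 65.5
[ 0.  0. -1.]
[0.578 0.13  0.309]
[ 182    0  172  150 1436] [240.8 116.4] [226.3 104.3] [0.5462 0.1143] [214 215 216]
[[0.4601, 0.1566], [0.5203, 0.201], [0.6328, 0.0848], [0.5714, 0.0252]]
[226   6  87  18 731] [269.2  13.9] [ 9.6 87.3] [0.5724 0.1834] [148 150 157]
[[0.5413, 0.1848], [0.6027, 0.1871], [0.6032, 0.1811], [0.5414, 0.1788]]
[315  20   9  31 245] [318.7  35.5] [30.  8.] [0.6071 0.1677] [150 152 160]
[[0.6046, 0.1777], [0.6103, 0.1774], [0.61, 0.1579], [0.6042, 0.1582]]
[218  30  12  29 209] [224.5  43.7] [28.8  8.6] [0.5388 0.1659] [146 147 154]
[[0.5349, 0.1745], [0.541, 0.1752], [0.5433, 0.1565], [0.537, 0.1557]]
[336 122  11  13 118] [340.8 128.1] [12. 10.] [0.6233 0.1014] [177 177 178]
20 188 355
40 191 355
60 195 356
[[412. 212.  25.]
 [132. 216.  25.]
 [494. 234.  24.]
 [382. 186.  25.]
 [182. 222.  25.]
 [406.  40.  25.]
 [ 60. 226.  23.]
 [112. 208.  22.]
 [498. 214.  25.]
 [518.  92.  22.]]
```

```bash
python3 - <<'E'
from h import *
c=cam('wrist'); s=ctrl.get_state(); A=R.from_quat(s['tcp_rot']); p=s['eef_pos']
for sx in (.0593,):
  for sy in (-.02,.02):
    P=p+A.apply([sx,sy,-.0169]); u,v=proj(c,P); print('pred',round(u),round(v,1))
    col=c['image'][int(v)-14:int(v)+15,int(u)-2:int(u)+3].mean((1,2)); print(int(v)-14,col.round(0))
u,v=proj(c,p+A.apply([.04,-.03,-.0169])); r=c['image'][int(v)-2:int(v)+3,int(u)-12:int(u)+13].mean((0,2)); print(u,int(u)-12,r.round(0))
u,v=proj(c,p+A.apply([.04,.03,-.0169])); r=c['image'][int(v)-2:int(v)+3,int(u)-12:int(u)+13].mean((0,2)); print(u,int(u)-12,r.round(0))
go((.5748,.1196,.1,1.9),(.5748,.1196,.0471,1.9))
E
```

```text
pred 220 160.3
146 [146. 146. 145. 141. 138. 140. 138. 142. 177. 221. 216. 179. 163. 148.
 138. 138. 137. 138. 154. 173. 191. 192. 190. 191. 190. 185. 174. 174.
 175.]
pred 341 160.4
146 [214. 210. 143. 135. 138. 137. 142. 187. 224. 223. 217. 168. 165. 167.
 166. 150. 135. 139. 156. 174. 194. 194. 194. 194. 193. 186. 176. 176.
 177.]
193.8516845719484 181 [ 42.  44.  44.  43.  46.  43.  45.  45.  44.  44.  43.  41.  70. 137.
 169. 181. 194. 193. 193. 193. 193. 192. 183. 171. 184.]
366.1815935406105 354 [178. 167. 161. 168. 195. 198. 197. 197. 197. 198. 195. 176. 169. 118.
  69.  65.  68.  70.  68.  69.  69.  68.  68.  68.  69.]
row 0.0 0.0 -0.0136 0.3511 -0.0105 0.3976
row 0.0 0.0 -0.0136 0.3511 -0.0105 0.6621
```

Request:
send_rows(moves="0 0 -0.002 0.02 0 0.02 0.2;0 0 -0.004 0.07 -0.003 0.06 0.2;0 0 -0.007 0.13 -0.005 0.1 0.2;0 0 -0.01 0.2 -0.007 0.15 0.2;0 0 -0.012 0.27 -0.01 0.2 0.2;0 0 -0.0136 0.32 -0.01 0.25 0.2;0 0 -0.0136 0.345 -0.01 0.3 0.2;0 0 -0.0136 0.351 -0.01 0.35 0.2;0 0 -0.0136 0.351 -0.01 0.39 0.2;0 0 -0.0136 0.351 -0.01 0.398 0.2;0 0 -0.0136 0.351 -0.01 0.398 0.2;0 0 -0.0136 0.351 -0.01 0.398 0.2")

```text
time: 38.72
eef_pos: [0.5754, 0.1194, 0.1005]
tcp_rot: [0.695, 0.719, 0.0, 0.0]
contact_force: [-0.2, 0.7, -3.2]
opening: 0.69
finger_force: 65.5
```

```bash
python3 - <<'E'
from h import *
st(); go((.5748,.1197,.054,1.9),(.5748,.1197,.0475,1.9))
E
```

```text
t 38.73 pos [0.5754 0.1194 0.1005] toolY 1.89 q6 -0.0 open 0.69 F [-0.2  0.7 -3.2] ff 65.5
row 0.0002 0.0 -0.0 0.0016 -0.0032 0.2322
row 0.0002 0.0 -0.0 0.0016 -0.0033 0.2647
```

Request:
send_rows(moves="0 0 0 0.001 -0.003 0.03 0.2;0 0 0 0.001 -0.003 0.08 0.2;0 0 0 0.001 -0.003 0.14 0.2;0 0 0 0.001 -0.003 0.19 0.2;0 0 0 0.001 -0.003 0.22 0.2;0 0 0 0.001 -0.003 0.235 0.2;0 0 0 0.001 -0.003 0.245 0.2;0 0 0 0.001 -0.003 0.255 0.2;0 0 0 0.001 -0.003 0.262 0.2;0 0 0 0.001 -0.003 0.262 0.2;0 0 0 0.001 -0.003 0.262 0.2")

```text
time: 40.1
eef_pos: [0.5745, 0.1198, 0.0476]
tcp_rot: [0.695, 0.719, 0.0, 0.0]
contact_force: [0.2, 1.1, -3.3]
opening: 0.694
finger_force: 65.5
```

```bash
python3 - <<'E'
from h import *
st()
E
```

```text
t 40.1 pos [0.5745 0.1198 0.0476] toolY 1.91 q6 -0.0 open 0.694 F [ 0.2  1.1 -3.3] ff 65.5
```

Request:
send_rows(moves="0 0 0 0 0 0.004 0.2;0 0 0 0 0 0.006 0.2;0 0 0 0 0 0.006 0.2;0 0 0 0 0 0.006 0.2")

```text
time: 40.6
eef_pos: [0.5746, 0.1197, 0.0471]
tcp_rot: [0.695, 0.719, 0.0, 0.0]
contact_force: [-3.7, -1.4, 5.6]
opening: 0.693
finger_force: 66.6
```

Request:
send_rows(moves="0 0 0 0 0 0 0.45;0 0 0 0 0 0 0.6;0 0 0 0 0 0 1;0 0 0 0 0 0 1;0 0 0 0 0 0 1;0 0 0 0 0 -0.1 1;0 0 0 0 0 -0.25 1;0 0 0 0 0 -0.33 1;0 0 0 0 0 -0.33 0;0 0 0 0 0 -0.33 0;0 0 0 0 0 -0.33 0")

```text
time: 41.98
eef_pos: [0.5734, 0.1197, 0.1109]
tcp_rot: [0.695, 0.719, -0.001, -0.001]
contact_force: [0.3, -0.3, 0.1]
opening: 0.501
finger_force: 0.0
```

```bash
python3 - <<'E'
from h import *
st(); go((.5746,.1197,.079,1.9))
s=cam('scene'); c=cam('side')
# lid ridge / dish check from scene: predicted ridge ends at z=.076 for centre (.5745,.1289)
for d in(-.025,.025): print(proj(s,[.5745-d*.033,.1289+d,.076]),proj(c,[.5745-d*.033,.1289+d,.076]))
cv2.imwrite('pics/s2.png',s['image'][:,:,::-1])
E
```

```text
t 41.98 pos [0.5734 0.1197 0.1109] toolY 1.9 q6 -0.0 open 0.501 F [ 0.3 -0.3  0.1] ff 0.0
row -0.0004 0.0 0.0 -0.0001 0.0063 0.1594
(np.float64(321.46264974572614), np.float64(210.3914325631624)) (np.float64(276.54034797302677), np.float64(186.2560509340216))
(np.float64(339.68229405065836), np.float64(208.17743444990688)) (np.float64(271.23119894679894), np.float64(176.94330854183073))
```

Request:
send_rows(moves="0 0 0 0 0.005 0.08 -0.2;0 0 0 0 0.006 0.14 -0.4;0 0 0 0 0.006 0.159 -0.5;0 0 0 0 0.006 0.159 -0.5;0 0 0 0 0.006 0.159 -1;0 0 0 0 0.006 0.159 -1;0 0 0 0 0.006 0.159 -1;0 0 0 0 0.006 0.159 -1", newtons=35)

```text
time: 43.08
eef_pos: [0.5756, 0.1198, 0.0806]
tcp_rot: [0.695, 0.719, 0.0, 0.0]
contact_force: [0.4, -0.3, 0.2]
opening: 0.126
finger_force: 36.6
```

Request:
send_rows(moves="0 0 0 0 0 -0.01 -1;0 0 0 0 0 -0.03 -1;0 0 0 0 0 -0.06 -1;0 0 0 0 0 -0.12 -1;0 0 0 0 0 -0.2 -1;0 0 0 0 0 -0.3 -1;0 0 0 0 0 -0.4 -1;0 0 0 0 0 -0.45 -1;0 0 0 0 0 -0.45 -1")

```text
time: 44.2
eef_pos: [0.5762, 0.1198, 0.1719]
tcp_rot: [0.695, 0.719, 0.001, 0.001]
contact_force: [0.4, -0.5, -0.7]
opening: 0.126
finger_force: 36.6
```

```bash
python3 - <<'E'
from h import *
st(); go((.60,-.03,.17,-3))
E
```

```text
t 44.2 pos [0.5762 0.1198 0.1719] toolY 1.91 q6 -0.0 open 0.126 F [ 0.4 -0.5 -0.7] ff 36.6
row 0.0004 -0.0 0.0136 -0.7527 0.0942 0.0097
```

Request:
send_rows(moves="0 0 0 -0.1 0 0 -1;0 0 0.005 -0.3 0.03 0 -1;0 0 0.01 -0.5 0.06 0 -1;0 0 0.0136 -0.75 0.094 0.01 -1;0 0 0.0136 -0.75 0.094 0.01 -1;0 0 0.0136 -0.75 0.094 0.01 -1;0 0 0.0136 -0.75 0.094 0.01 -1")

```text
time: 45.08
eef_pos: [0.5988, -0.0287, 0.1679]
tcp_rot: [0.725, 0.689, -0.0, -0.001]
contact_force: [-0.3, 0.6, -0.1]
opening: 0.126
finger_force: 36.6
```

```bash
python3 - <<'E'
from h import *
st(); go((.62,-.09,.10,-3),(.62,-.09,.0385,-3))
# is the carriage area now visible: dish in wrist view?
c=cam('wrist','w13.png')
E
```

```text
t 45.08 pos [ 0.5988 -0.0287  0.1679] toolY -2.93 q6 -0.17 open 0.126 F [-0.3  0.6 -0.1] ff 36.6
row -0.0002 -0.0001 0.0002 -0.3007 0.1218 0.3395
row -0.0002 -0.0001 0.0002 -0.3008 0.1222 0.647
```

Request:
send_rows(moves="0 0 0 -0.15 0.06 0.05 -1;0 0 0 -0.3 0.12 0.15 -1;0 0 0 -0.3 0.12 0.34 -1;0 0 0 -0.3 0.12 0.5 -1;0 0 0 -0.3 0.12 0.6 -1;0 0 0 -0.3 0.12 0.64 -1;0 0 0 -0.3 0.12 0.647 -1;0 0 0 -0.3 0.12 0.647 -1;0 0 0 -0.3 0.12 0.652 -1;0 0 0 -0.3 0.12 0.652 -1")

```text
time: 46.38
eef_pos: [0.6205, -0.0908, 0.0387]
tcp_rot: [0.725, 0.688, 0.0, 0.0]
contact_force: [-0.2, -0.1, 0.1]
opening: 0.127
finger_force: 36.6
```

Request:
send_rows(moves="0 0 0 0 0 0.006 -1;0 0 0 0 0 0.01 -1;0 0 0 0 0 0.01 -1")

```text
time: 46.75
eef_pos: [0.6205, -0.0908, 0.0376]
tcp_rot: [0.725, 0.688, -0.0, 0.0]
contact_force: [-3.8, -0.4, 6.0]
opening: 0.128
finger_force: 37.4
```

Request:
send_rows(moves="0 0 0 0 0 0 -0.6;0 0 0 0 0 0 -0.5;0 0 0 0 0 -0.1 -0.5;0 0 0 0 0 -0.3 -0.5;0 0 0 0.2 -0.1 -0.6 -0.5;0 0 0 0.5 -0.2 -0.9 -0.8;0 0 0 0.7 -0.25 -0.9 -1;0 0 0 0.7 -0.25 -0.9 -1;0 0 0 0.7 -0.25 -0.9 -1;0 0 0 0.7 -0.25 -0.9 -1")

```text
time: 48.0
eef_pos: [0.5773, 0.0506, 0.2152]
tcp_rot: [0.726, 0.688, -0.001, -0.0]
contact_force: [1.1, -0.7, -0.0]
opening: 0.001
finger_force: 0.0
```

```bash
python3 - <<'E'
from h import *
st(); c=cam('wrist','w14.png'); g=c['image'].astype(int)
# slug tops at z=33+24=.057 : grey discs on white floor
u0,v0=map(int,proj(c,[.5745,.1289,.047])); print('centre',u0,v0)
th=np.radians(1.9); ax=np.array([np.cos(th),np.sin(th)]); ay=np.array([-np.sin(th),np.cos(th)])
# sample rectified top view of dish in plane z=.057, 0.5 mm/px, print coarse map
def rect(z):
    src=[];dst=[]
    for X in(-.04,.04):
        for Y in(-.06,.06):
            src.append(proj(c,[*(np.array([.5745,.1289])+X*ax+Y*ay),z])); dst.append(((X+.04)*2000,(.06-Y)*2000))
    H=cv2.getPerspectiveTransform(np.float32(src),np.float32(dst)); return cv2.warpPerspective(c['image'],H,(160,240))
r=rect(.057); gr=cv2.cvtColor(r,cv2.COLOR_RGB2GRAY)
print(gr[::8,::6])
h=cv2.HoughCircles(gr,cv2.HOUGH_GRADIENT,1,24,param1=80,param2=9,minRadius=13,maxRadius=19)
if h is not None:
    for x,y,rad in h[0]: print('dish x,y mm',x/2-40,60-y/2,'r',rad/2)
E
```

```text
t 48.0 pos [0.5773 0.0506 0.2152] toolY -3.06 q6 -0.03 open 0.001 F [ 1.1 -0.7 -0. ] ff 0.0
centre 272 96
[[219 219 215 218 215 218 216 214 219 219 211 218 217 217 216 223 218 218
  219 216 217 222 219 222 225 218 216]
 [217 218 215 218 215 217 215 212 219 218 211 218 217 218 215 222 218 218
  219 217 218 221 219 221 224 218 217]
 [212 218 216 218 209 149 150 149 150 148 150 149 149 151 151 152 152 152
  152 154 152 152 154 205 223 219 217]
 [219 218 215 218 200 195 196 219 224 224 221 224 222 224 224 227 226 226
  227 221 214 229 222 223 224 218 218]
 [219 218 212 116 193 123 142 128 126 130 125 129 128 130 136 129 178 182
  165 154 179 139 198 225 159 198 219]
 [220 219 149 149 202 204 215 213 213 215 215 215 215 217 215 215 215 217
  219 217 216 151 190 224 151 200 218]
 [217 217 212 128 201 185 182 189 189 187 215 215 216 216 217 217 217 217
  216 217 218 151 185 225 152 200 217]
 [219 217 200 106 201 174 182 186 186 190 161 216 215 216 217 216 216 216
  215 217 218 149 199 223 154 193 220]
 [221 220 156 109 200 143 181 184 183 190 128 215 215 216 215 215 214 215
  216 216 215 20
[... 1824 characters left out ...]
4 219]
 [213 213 156 103 197 194 200 199 197 217 217 218 218 217 216 216 216 216
  218 220 217 167 158 220 145 190 218]
 [209 213 214 196 187 171 195 201 195 193 197 197 192 194 195 164 184 189
  178 180 185 140 149 221 216 215 218]
 [215 212 214 184 218 219 216 218 219 215 219 220 211 217 219 211 212 217
  199 212 218 196 202 219 216 217 217]
 [208 212 213 214 210 167 170 176 170 164 164 172 169 162 157 149 165 175
  173 169 179 175 171 201 216 216 215]
 [213 213 213 214 210 211 211 213 215 213 216 214 217 213 214 214 215 214
  216 213 215 216 215 213 215 217 214]]
dish x,y mm -17.75 31.75 r 7.5
dish x,y mm -17.75 -32.75 r 7.5
dish x,y mm -18.75 -10.25 r 8.05
dish x,y mm -20.25 11.75 r 9.15
```

The four slugs lie at dish x ≈ -18 mm along the clear wall, and the dish is within the ledges. Next I'll push the tab with shut fingers, turned and leaned back.

```bash
python3 - <<'E'
from h import *
go((.579,-.02,.19,-88.1),tilt=15)
go((.579,-.02,.19,-45),tilt=0)
E
```

```text
row 0.0335 0.0312 0.2347 -0.3516 0.0275 0.1247
row -0.0003 0.0002 0.1164 -0.3516 0.0275 0.1247
```

Request:
send_rows(moves="0 0 0.02 -0.15 0.01 0 -1;0 0 0.045 -0.35 0.027 0.05 -1;0 0 0.07 -0.35 0.027 0.12 -1;0 0 0.095 -0.35 0.027 0.12 -1;0 0 0.12 -0.35 0.027 0.12 -1;0.005 0.005 0.145 -0.35 0.027 0.12 -1;0.012 0.011 0.17 -0.35 0.027 0.12 -1;0.02 0.02 0.2 -0.35 0.027 0.12 -1;0.0335 0.0312 0.2347 -0.35 0.027 0.12 -1;0.0335 0.0312 0.2347 -0.35 0.027 0.12 -1;0.0335 0.0312 0.2347 -0.35 0.027 0.12 -1;0.0335 0.0312 0.2347 -0.35 0.027 0.12 -1")

```text
time: 49.55
eef_pos: [0.5792, -0.0191, 0.1915]
tcp_rot: [0.991, 0.017, -0.002, -0.131]
contact_force: [-0.2, 1.1, 0.1]
opening: -0.001
finger_force: 0.0
```

```bash
python3 - <<'E'
from h import *
st(); print(ctrl.get_state()['qpos'].round(2),R.from_quat(ctrl.get_state()['tcp_rot']).as_matrix()[:,2].round(3)); go((.579,.0,.0685,-88.1),(.579,.022,.0685,-88.1),(.5775,.0489,.0685,-88.1),tilt=15)
E
```

```text
t 49.55 pos [ 0.5792 -0.0191  0.1915] toolY -88.01 q6 1.13 open -0.001 F [-0.2  1.1  0.1] ff 0.0
[-0.31  0.15  1.85  0.26  1.24  1.13] [-0.008  0.259 -0.966]
row -0.0 -0.0002 0.0003 0.0016 0.0673 0.6189
row -0.0 -0.0002 0.0003 0.0054 -0.0389 0.6473
row -0.0 -0.0002 0.0003 0.0025 -0.169 0.6822
```

Request:
send_rows(moves="0 0 0 0.002 0.067 0.15 -1;0 0 0 0.002 0.067 0.35 -1;0 0 0 0.002 0.067 0.55 -1;0 0 0 0.002 0.067 0.619 -1;0 0 0 0.003 0.03 0.629 -1;0 0 0 0.005 0 0.637 -1;0 0 0 0.005 -0.039 0.647 -1;0 0 0 0.005 -0.039 0.647 -1;0 0 0 0.005 -0.039 0.647 -1")

```text
time: 50.68
eef_pos: [0.5794, 0.0226, 0.0696]
tcp_rot: [0.991, 0.017, -0.001, -0.13]
contact_force: [0.7, 1.0, 1.0]
opening: 0.0
finger_force: 0.0
```

```bash
python3 - <<'E'
from h import *
st(); u=np.array([-.033,1,0]); s=ctrl.get_state(); p=s['eef_pos']
for d in (.05,.10,.13,.15): go(tuple(p+d*u)+(-88.1,),tilt=15)
E
```

```text
t 50.67 pos [0.5794 0.0226 0.0696] toolY -87.97 q6 1.12 open 0.0 F [0.7 1.  1. ] ff 0.0
row 0.0 -0.0004 0.0003 0.0004 -0.2416 0.0647
row 0.0 -0.0004 0.0003 0.0008 -0.4832 0.1294
row 0.0 -0.0004 0.0003 0.0011 -0.6282 0.1683
row 0.0 -0.0004 0.0003 0.0012 -0.7249 0.1942
```

Request:
send_rows(moves="0 0 0 0 -0.01 0.003 -1;0 0 0 0 -0.02 0.005 -1;0 0 0 0 -0.03 0.008 -1;0 0 0 0 -0.04 0.011 -1;0 0 0 0 -0.05 0.013 -1;0 0 0 0 -0.06 0.016 -1;0 0 0 0 -0.075 0.02 -1;0 0 0 0 -0.09 0.024 -1;0 0 0 0 -0.11 0.029 -1;0 0 0 0 -0.13 0.035 -1;0 0 0 0 -0.15 0.04 -1;0 0 0 0 -0.17 0.046 -1")

```text
time: 52.18
eef_pos: [0.578, 0.0581, 0.0691]
tcp_rot: [0.991, 0.017, -0.001, -0.131]
contact_force: [-0.2, -2.0, 1.5]
opening: -0.0
finger_force: 0.8
```

Request:
send_rows(moves="0 0 0 0 -0.03 0.008 -1;0 0 0 0 -0.06 0.016 -1;0 0 0 0 -0.095 0.025 -1;0 0 0 0 -0.13 0.035 -1;0 0 0 0 -0.165 0.044 -1;0 0 0 0 -0.2 0.054 -1;0 0 0 0 -0.235 0.063 -1;0 0 0 0 -0.27 0.072 -1;0 0 0 0 -0.305 0.082 -1;0 0 0 0 -0.34 0.091 -1;0 0 0 0 -0.37 0.099 -1;0 0 0 0 -0.39 0.105 -1")

```text
time: 53.68
eef_pos: [0.5752, 0.139, 0.0691]
tcp_rot: [0.991, 0.017, -0.001, -0.131]
contact_force: [0.3, -2.1, 0.5]
opening: 0.002
finger_force: 0.8
```

Request:
send_rows(moves="0 0 0 0 -0.02 0.005 -1;0 0 0 0 -0.04 0.011 -1;0 0 0 0 -0.06 0.016 -1;0 0 0 0 -0.075 0.02 -1;0 0 0 0 -0.09 0.024 -1;0 0 0 0 -0.1 0.027 -1;0 0 0 0 -0.105 0.028 -1")

```text
time: 54.55
eef_pos: [0.5746, 0.1583, 0.0691]
tcp_rot: [0.992, 0.018, -0.001, -0.128]
contact_force: [-1.4, -11.5, 3.8]
opening: 0.004
finger_force: 5.4
```

Request:
send_rows(moves="0 0 0 0 -0.01 0.003 -1;0 0 0 0 -0.02 0.005 -1;0 0 0 0 -0.03 0.008 -1;0 0 0 0 -0.03 0.008 -1")

```text
time: 55.05
eef_pos: [0.5742, 0.1661, 0.069]
tcp_rot: [0.991, 0.017, -0.001, -0.131]
contact_force: [0.6, -2.3, 1.2]
opening: -0.0
finger_force: 1.3
```

```bash
python3 - <<'E'
from h import *
st(); s=cam('scene'); g=s['image'].astype(int)
u,v=proj(s,[.5770,.053,.075]); a,b=proj(s,[.5726,.188,.075]); print('tab start/home px',u,v,a,b)
m=(g.max(2)<45).astype(np.uint8); print(m[int(b)-3:int(b)+4,280:380:4])
E
```

```text
t 55.05 pos [0.5742 0.1661 0.069 ] toolY -88.02 q6 1.35 open -0.0 F [ 0.6 -2.3  1.2] ff 1.3
tab start/home px 302.74210783281353 212.96419486469097 351.9953774668983 206.98807655481272
[[0 0 0 0 0 0 0 0 0 0 0 0 0 0 1 0 0 1 0 0 0 0 0 0 0]
 [0 0 0 0 0 1 0 0 0 0 0 0 0 0 0 0 0 1 0 0 0 0 0 0 0]
 [0 0 0 0 0 0 0 0 0 0 0 0 0 0 0 0 0 1 0 0 0 0 0 0 0]
 [0 0 0 0 0 1 0 0 0 0 0 0 0 0 0 0 0 1 0 0 0 0 0 0 0]
 [0 0 0 0 0 0 0 0 0 0 0 0 0 0 0 0 0 0 0 0 0 0 0 0 0]
 [0 0 0 0 0 0 0 0 0 0 0 0 0 0 0 0 0 0 1 0 0 0 0 0 0]
 [0 0 0 0 0 0 0 0 0 0 0 1 0 0 0 0 0 0 1 0 0 0 0 0 0]]
```

Request:
send_rows(moves="0 0 0 0 -0.008 0.002 -1;0 0 0 0 -0.016 0.004 -1;0 0 0 0 -0.016 0.004 -1")

```text
time: 55.48
eef_pos: [0.5742, 0.1692, 0.069]
tcp_rot: [0.991, 0.018, -0.001, -0.13]
contact_force: [0.2, -5.1, 1.3]
opening: 0.002
finger_force: 2.9
```

Request:
send_rows(moves="0 0 0 0 -0.007 0.002 -1;0 0 0 0 -0.014 0.004 -1;0 0 0 0 -0.014 0.004 -1")

```text
time: 55.85
eef_pos: [0.5743, 0.1695, 0.0691]
tcp_rot: [0.992, 0.019, -0.001, -0.127]
contact_force: [-2.5, -15.1, 5.0]
opening: 0.002
finger_force: 7.5
```

Request:
send_rows(moves="0 0 0 0 0.05 -0.013 -1;0 0 0 0 0.2 -0.054 -1;0 0 0 0 0.4 -0.107 -1;0 0 0 0 0.6 -0.16 -1;0 0 0 0 0.7 -0.4 -1;0 0 0 0 0.7 -0.7 -1;0 0 0 0 0.7 -0.9 -1;0 0 0 0 0.7 -0.9 -1;0 0 0 0 0.7 -0.9 -1")

```text
time: 56.98
eef_pos: [0.5791, -0.0082, 0.2054]
tcp_rot: [0.991, 0.017, -0.002, -0.131]
contact_force: [-0.2, -0.6, -0.9]
opening: -0.006
finger_force: 0.0
```

```bash
python3 - <<'E'
from h import *
st(); s=cam('scene','end.png'); g=cv2.cvtColor(s['image'],cv2.COLOR_RGB2GRAY)
P=np.array([.5745-.135*.033,.1289+.135]); th=np.radians(1.9); ax=np.array([np.cos(th),np.sin(th)]); ay=np.array([-np.sin(th),np.cos(th)])
u,v=proj(s,[*(P-.076*ay),.075]); print('tab px',u,v); print(g[int(v)-2:int(v)+3,int(u)-10:int(u)+11])
for y in (-.033,-.011,.011,.033):
    for z in (.057,): 
        u,v=proj(s,[*(P-.019*ax+y*ay),z]); print('slug',round(u),round(v)); print(g[int(v)-3:int(v)+9:2,int(u)-7:int(u)+8])
# lid on bench: ridge top z=.033
g2=s['image'].astype(int)
u,v=proj(s,[.6205,-.0815,.033]); print('lid ridge',u,v,g2[int(v),int(u)])
d=cam('side'); u,v=proj(d,[.6205,-.0815,.033]); print(u,v,d['image'][int(v)-8:int(v)+9:4,int(u)-6:int(u)+7:3].min(2))
E
```

```text
t 56.98 pos [ 0.5791 -0.0082  0.2054] toolY -87.99 q6 1.15 open -0.006 F [-0.2 -0.6 -0.9] ff 0.0
tab px 351.9710051054354 206.98248967705914
[[ 77  73  78  77  76  67  25  29  33  40  45  58  71  75  76  77  68  43
   45  45  45]
 [ 76  80  76  78  75  68  34  25  25  42  40  48  64  76  77  77  73  57
   47  47  66]
 [ 79  74  75  74  77  65  33  25  31  31  41  43  60  75  75  80  74  72
   48  48 112]
 [ 74  74  77  76  75  65  34  21  22  33  37  38  54  81 108 125 143 177
  201 185 177]
 [ 77  77  76  80  81  72  28  27  26  25  34  42  42 130 204 205 221 243
  248 242 208]]
slug 365 206
[[ 57  51  46  45  47  48  47  46  48  48  48  49  48  46  55]
 [ 73  57  47  47  66 114 148 157 142 105  48  51  78 119 135]
 [143 177 201 185 177 209 222 222 223 219 215 210 158 132 137]
 [226 242 212 205 172 139 160 170 177 176 187 184 137 132 141]
 [171 225 242 211 147 148 162 172 172 199 232 205 138 135 140]
 [158 173 231 247 211 189 179 190 217 243 250 246 209 165 161]]
slug 372 205
[[ 48  49  45  48  49  50  48  47  49  49  45  51  48  52  57]
 [ 53  49  49  48  54  76  93  95  86  61  48
[... 565 characters left out ...]
 145 141 142 148 130 137 142 139]
 [141 147 171 161 142 144 146 144 150 168 169 164 155 155 157]]
slug 388 204
[[ 48  54  61  69  71  98 144 173 192 201 208 214 217 216 217]
 [ 51  45  47  51  64  79 116 155 178 195 204 207 208 202 199]
 [130 118 120 140 122 136 135 136 145 170 187 167 170 173 171]
 [136 141 163 171 123 136 142 144 145 156 170 161 164 152 167]
 [143 142 149 153 129 140 142 140 141 149 163 157 161 162 146]
 [145 140 153 158 139 141 143 142 148 163 169 166 156 159 170]]
lid ridge 254.6447673479727 240.8610740451906 [203 204 202]
316.8920003901439 242.416383337574 [[226 218 178  70  69]
 [222 210 231  91  70]
 [252 209 214 224  70]
 [201 209 210 221 131]
 [209 209 209 216 237]]
```

```bash
python3 - <<'E'
from h import *
d=cam('side','e_side.png'); s=cam('scene')
print([tuple(np.round(proj(d,[.579,-.008,z]))) for z in (.19,.205,.26,.32)])
for n,c in(('side',d),('scene',s)):
    g=c['image'].min(2); m=(g>195).astype(np.uint8); u,v=map(int,proj(c,[.6205,-.0815,.025])); w=np.zeros_like(m); w[v-28:v+32,u-28:u+28]=1
    print(n,u,v); 
    for row in g[v-26:v+30:4,u-28:u+28:3]: print(*row)
E
```

```text
[(np.float64(292.0), np.float64(164.0)), (np.float64(292.0), np.float64(157.0)), (np.float64(293.0), np.float64(132.0)), (np.float64(294.0), np.float64(102.0))]
side 316 245
183 183 184 180 183 184 187 74 70 71 70 70 71 72 74 76 78 78 78
143 111 85 59 69 70 70 69 69 70 70 71 72 72 72 74 76 58 55
71 70 69 70 79 86 96 123 146 70 70 70 70 71 72 73 74 70 53
208 234 234 235 232 252 247 229 221 132 70 70 70 71 71 72 73 74 76
127 228 227 227 213 249 253 229 216 236 77 70 70 70 70 70 73 72 73
55 212 210 209 209 179 253 251 210 215 183 70 70 70 69 71 71 72 73
40 115 214 210 210 203 243 242 211 210 223 97 71 69 69 71 71 71 71
47 56 211 209 209 209 199 201 209 209 214 237 71 70 70 71 70 70 71
69 39 115 213 209 209 210 210 209 210 211 218 163 69 70 70 71 70 71
71 50 64 211 227 231 219 218 216 212 201 186 159 70 71 70 70 69 71
70 64 40 116 172 172 171 172 172 171 167 163 116 70 71 69 70 69 70
71 71 40 51 62 55 47 46 65 65 65 68 70 70 69 69 69 70 70
70 69 70 70 69 70 70 71 70 70 70 70 70 70 69 70 69 70 70
70 69 69 70 69 70 70 70 69 69 71 71 70 70 71 70 69 70 70
scene 254 243
76 78 73 76 71 48 47 44 46 45 47 42 49 49 42 47 48 49 43
77 74 74 76 75 78 45 45 46 50 48 45 46 44 46 48 45 58 74
77 72 74 75 78 77 74 75 75 75 75 72 77 71 76 61 65 75 75
77 75 77 78 76 78 77 75 74 74 73 75 78 79 76 75 72 79 74
71 75 78 74 75 77 73 169 183 199 219 224 227 233 238 240 227 223 229
74 73 74 76 79 72 72 226 224 223 247 245 240 235 235 226 211 199 210
72 74 76 76 75 74 73 218 198 197 212 205 200 199 198 198 197 198 205
73 73 76 79 73 75 74 219 196 199 198 198 199 198 196 195 201 198 200
70 72 73 74 77 77 73 187 158 155 158 157 156 156 154 156 156 156 154
77 75 76 74 76 74 73 76 60 75 74 75 76 76 75 77 79 74 77
76 72 76 74 76 72 76 75 72 77 73 74 77 75 75 77 75 75 75
75 77 77 70 75 74 72 75 74 74 76 75 77 74 76 77 77 76 79
74 75 76 77 72 74 72 76 75 75 74 76 73 72 76 77 75 76 75
73 73 74 74 79 78 78 74 70 74 77 77 78 77 74 72 79 77 73
```

```bash
python3 - <<'E'
from h import *
print(ctrl.sign_off())
E
```

```text
the job is handed in; nothing more can be done
None
```

I handed the job in at about 57 s of the 208 s: all four specimens are in the dish along its clear wall, and the lid is right way up on the bench. The dish was tipped to 26° with its lid on, then seated, and the carriage was pushed to its stop. These are my own checks; `sign_off` returned no verdict, and the lid ended a few centimetres from where I laid it, cause not confirmed (possibly the expected knock).

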